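# Unstack the sample kit and set up the bench stations

## Task

Set up this lab bench for the next run: take the stack apart and put the metal tube sleeve fully home in the bore of the heating block, the culture dish in the middle of the round viewing stage, and the white tube rack centred on the flat chill plate, lengthways along it. The jar that is standing on the viewing stage belongs in the middle of the balance pan. Keep the dish and the jar upright, leave the two amber vials standing where they are, and let go of everything at the end.

Things in the scene. Friction and masses are not known exactly. Their poses are not given: they have to be found in the camera images.
- sleeve: Bare aluminium tube sleeve, at the start standing upright on top of the stack (on the dish's lid). Shank 24 mm in diameter and 40 mm long with a 3 mm chamfer at its foot; above it a collar 36 mm in diameter and 14 mm high, open at the top (tube hole 19 mm wide). 54 mm high in all, about 70 g. Origin: centre of the foot's underside, z up along its axis.
- dish: Round closed culture dish, clear with tan filling, 55 mm in diameter, 16 mm high, about 45 g, at the start lying flat on the tube rack, under the sleeve. Origin: centre of its underside, z up through the lid. The lid does not come off.
- rack: White plastic tube rack, a block 96 mm long (its x) by 56 mm wide (its y) by 32 mm high with a grid of small dark holes on top, about 150 g; the bottom of the stack, standing on the bench. Origin: centre of its underside. Either end may face either way.
- jar: White round jar with a black screw cap, body 40 mm in diameter and 48 mm high, cap 35 mm in diameter and 14 mm high, 62 mm in all, about 110 g, at the start standing on the viewing stage. Origin: centre of its underside, z up.
- heater: Heating block (fixed): white housing 130 mm by 110 mm, 70 mm high, with a square aluminium insert 70 mm by 70 mm in it whose top is 75 mm above the bench. In the middle of the insert is one vertical bore, 26 mm in diameter with a 2 mm chamfered mouth, 45 mm deep; the sleeve is home when its collar sits on the insert, its foot then 35 mm above the bench. Origin: on the bore's axis, at bench height; x points away from the dark display on its front.
- stage: Round viewing stage (fixed): black disc 108 mm in diameter at the foot and 96 mm at the top, 22 mm high, with a white lit circle 80 mm in diameter on top. Origin: on its axis, at bench height; flat top at z = 22 mm.
- balance: Grey laboratory balance (fixed), 150 mm by 116 mm, 34 mm high, with a dark display at its front (-x) end and a round steel pan 90 mm in diameter. Origin: at bench height under the middle of the pan; the pan's flat top is at z = 45 mm.
- plate: Flat aluminium chill plate on a dark base (fixed), 140 mm long (its x) by 96 mm wide (its y), top at z = 14 mm, a thin dark rectangle drawn near its edge. Origin: centre, at bench height.
- vial_a: Small amber glass vial with a black cap, 28 mm in diameter, 55 mm high, standing on the bench among the stations on the left (+y). Leave it alone. Origin: centre of its underside.
- vial_b: The same amber vial, on the right (-y). Leave it alone. Origin: centre of its underside.
Mind the look-alikes: they are no part of the job. Leave any yellow look-alike of the balance alone.

How it is judged:
At the end, for the whole second after the job is handed in: Sleeve home in the bore (3 mm in height, 4 mm off axis); dish flat on the stage within 12 mm of its centre; jar on the pan within 15 mm; rack on the chill plate within 14 mm and 0.25 rad of lengthways (either way). All upright within 0.1 rad, at rest, released (horizontal distance between sleeve and heater below 0.004 m and z of sleeve in the frame of heater between 0.032 and 0.038 m and angle between each of sleeve, dish, jar, rack's own z axis and vertical below 0.1 rad and horizontal distance between dish and stage below 0.012 m and z of dish in the frame of stage between 0.018 and 0.026 m and horizontal distance between jar and balance below 0.015 m and z of jar in the frame of balance between 0.041 and 0.049 m and horizontal distance between rack and plate below 0.014 m and z of rack in the frame of plate between 0.01 and 0.018 m and angle between the x axis of rack and the x axis of plate, either way round below 0.25 rad and linear speed of each of sleeve, dish, rack, jar below 0.02 m/s); the robot touches nothing.
It fails at once if the left amber glass vial is knocked over or pushed away (tilted over 0.5 rad or moved over 30 mm) (angle between vial_a's own z axis and vertical above 0.5 rad or distance of vial_a from where it was at the start of the episode above 0.03 m).
It fails at once if the right amber glass vial is knocked over or pushed away (tilted over 0.5 rad or moved over 30 mm) (angle between vial_b's own z axis and vertical above 0.5 rad or distance of vial_b from where it was at the start of the episode above 0.03 m).
It fails at once if the dish is tipped over (tilted over 0.6 rad) (angle between dish's own z axis and vertical above 0.6 rad).
It fails at once if the jar is tipped over (tilted over 0.6 rad) (angle between jar's own z axis and vertical above 0.6 rad).
It also fails if it takes over 128 s, if anything falls off the work surface, if the arm or the gripper's body presses on something with over 40 N, if the wrist force passes 120 N, or if a joint passes its speed limit or range.

## Robot

A 7-joint arm with a two-finger parallel gripper is mounted at the origin on the work surface. World frame = base frame: x ahead of the robot, y to its left, z up, the work surface at z = 0. Lengths are in m, angles in rad, forces in N, time in s.
With the tool pointing down it reaches from about 0.4 to 0.85 m from the base axis. Payload 4.5 kg.
Tool frame: the origin (TCP) lies midway between the tips of the shut fingers; the grasp point (between the pads) lies 19 mm behind it; z points along the fingers, y is the direction in which the jaws open and shut (so a half turn about z gives the same grasp; the last joint's range is limited). The gripper opens to 88 mm and grips with 3 to 60 N. Pads are 18 mm wide; open, the fingers measure 123 mm over their backs; the gripper's body (75 mm by 187 mm) begins 45 mm behind the grasp point.
Start: joints at [1.268, 0.689, -0.195, 1.565, 0.157, 0.902, -0.215], TCP at [0.207, -0.59, 0.239] pointing down, gripper open.
Joint ranges: [-3.01, 3.01], [-0.46, 2.08], [-1.47, 1.51], [0.13, 2.56], [-1, 4.14], [0.04, 2.09], [-2.66, 2.66]. Speed limits (rad/s): [2.57, 2.57, 3.14, 3.14, 3.14, 3.14, 3.14].

## Interface

Orientations are given as a unit quaternion [x, y, z, w].
In Python, from plant import get_state, snapshot, finish_job, regions_of gives the robot as it stands.
- The arm moves only by the tool send_rows, never from a script. Its argument "series" is a list of rows, each an object of numbers: "grip": the opening, from 0 (shut) to 1 (fully open); "dx", "dy", "dz": the shift along the tool's x, y, z in mm; "turn": the turn about the tool's z in rad. A call has 1 to 20 rows; each row shifts and turns the commanded pose from where the row before left it, along the tool's axes as they then stand; what a row does not reach is not made up. A row lasts 1/10 s, in which the tool goes at most 50 mm and 8.59 degrees, less where a joint would pass 70% of its speed; a pose out of reach is approached as far as the arm can. A call is refused whole if a number of a shift passes 50 or a number of a turn 0.15, either way. A call with a gripper value outside its range is refused whole. The fingers move at their own pace and stop on an object; "force" is the grip in N (left out, the last holds). Time passes only in rows, so rows that do not move let the fingers close. It gives the time, the measured TCP pose, the force and the opening at its end, in the units of the state.
- get_state(): the state, without advancing time (a new reading comes with each control period).
- snapshot(name): name is "scene" or "side" or "wrist"; returns a dict with "img" (420x560x3 uint8, red, green, blue), "depth" (420x560 float32, m along the optical axis (not along the pixel's ray), 0 where there is no reading), "fov_y" (degrees; the focal length in pixels is half the picture's height over the tangent of half this angle, whatever the lens; pixels are square), "cx", "cy" (the principal point, pixels), "k1" (the pictures are not rectified: a ray, as slopes to the right and down, at radius r is drawn at 1 + k1 r^2 times it, then the intrinsics apply), "R" (3x3) and "t" (3): a world point X has camera coordinates R X + t. Camera axes: x right, y down, z forward; pixel columns grow to the right and rows downward; lengths in m; the calibration is good to about 2 mm. A picture is of the moment at which its call begins.
- finish_job(): hands the job in, once; it reports no verdict.
Trained networks look in a picture, given as the dict that the camera call returned (one of the last four; its "shot" number tells which), for a name from the list of things; names that differ only in an ending like _2 or _b are one class to them, and where a whole thing is asked for, a point or a joint stands for the part that bears it (a point fixed in the world has none). Each returns a list of dicts, best first, with "score" (0 to 1); they miss things now and then, are a little off and sometimes report something else, mostly with a low value. They report only what shows in the picture. A call takes as long as a camera call. They do not tell look-alikes from the thing itself.
- regions_of(picture, target): "pixels" (420x560 bool, what is visible of it) and "extent" ([left, top, right, bottom] in pixels, round what is visible of it).
The state is a dict: "clock": time; "q": joint angles; "qd": joint speeds; "joint_torque": joint torques, N m; "tool_pos": TCP position; "eef_rot": TCP orientation; "contact_force": force on the tool from outside, world axes, zero at the start; "moment": the same for the moment, N m; "opening": opening from 0.0 (shut) to 1.0 (fully open).
Only numpy, scipy, OpenCV 4.12 (cv2) and the standard library are available. Lean on these libraries where they do the work, as an engineer would, in place of code of your own. Each camera call takes 0.05 s, during which the arm holds its last target.

## Working session

There is one attempt and no reset: what is moved stays moved. The work goes in short steps, Python scripts to look and compute and a tool call to move; the robot and the scene stay as the last step left them, time stands still between calls to the robot, and variables do not carry over. Pictures are saved under pics/ and viewed, and the job is handed in when it is done.

Besides the shell and the picture viewer there is one more tool, called after "Request:" by a JSON object that holds its "method" and its "body". send_rows: Moves the arm, as the interface text tells. Its arguments: {"type":"object","properties":{"series":{"type":"array","items":{"type":"object","properties":{"grip":{"type":"number"},"dx":{"type":"number"},"dy":{"type":"number"},"dz":{"type":"number"},"turn":{"type":"number"}}}},"force":{"type":"number"}},"required":["series"]}

```bash
mkdir -p pics; ls
cat > h.py <<'E'
import numpy as np, cv2
from plant import get_state, snapshot, finish_job, regions_of
def K(p):
    f=p['img'].shape[0]/2/np.tan(np.radians(p['fov_y'])/2); return f
def world(p,u,v,d=None,z=None):
    f=K(p); x=(np.asarray(u,float)-p['cx'])/f; y=(np.asarray(v,float)-p['cy'])/f
    a,b=x.copy(),y.copy()
    for _ in range(20):
        s=1+p['k1']*(a*a+b*b); a,b=x/s,y/s
    R=np.array(p['R']);t=np.array(p['t'])
    ray=np.stack([a,b,np.ones_like(a)],-1)
    if d is not None:
        return (ray*np.asarray(d)[...,None]-t)@R
    C=-R.T@t; w=ray@R
    k=(z-C[2])/w[...,2]
    return C+w*k[...,None]
def save(p,n): cv2.imwrite('pics/'+n+'.png',p['img'][:,:,::-1])
def cloud(p,m):
    v,u=np.nonzero(m&(p['depth']>0)); return world(p,u,v,p['depth'][v,u])
E
python3 - <<'E'
from h import *
print(get_state())
for n in ['scene','side','wrist']:
    p=snapshot(n); save(p,n+'0'); print(n,p['fov_y'],p['cx'],p['cy'],p['k1'],p['shot'],-np.array(p['R']).T@p['t'])
    for t in ['sleeve','dish','rack','jar','heater','stage','balance','plate','vial_a']:
        if n=='wrist':break
        for r in regions_of(p,t):
            c=cloud(p,r['pixels']); 
            zt=np.percentile(c[:,2],97); top=c[abs(c[:,2]-zt)<.006]
            print(t,round(r['score'],2),np.round(r['extent']),'top',zt.round(3),'mid',((top.min(0)+top.max(0))/2).round(3),np.ptp(top,axis=0).round(3))
E
```

```text
pics
{'clock': 0.0, 'q': array([ 1.26779847,  0.68999779, -0.19451508,  1.56632058,  0.15731634,
        0.90251744, -0.21509967]), 'qd': array([-7.60948662e-05,  8.61065582e-04,  1.64144233e-03,  1.81139909e-03,
        7.31263459e-04, -5.68087195e-04,  3.22096247e-04]), 'joint_torque': array([ 2.31575259e-04, -5.27556431e+01, -1.26692601e+00, -1.53429347e+01,
       -5.25969348e-02,  6.56967197e-03,  1.68183215e-04]), 'tool_pos': array([ 0.20628286, -0.58931064,  0.23790771]), 'eef_rot': array([ 9.85846174e-01,  1.67649834e-01, -2.26758956e-04, -8.96503014e-04]), 'contact_force': array([0.32631528, 0.33071633, 0.75469483]), 'moment': array([-0.00861224, -0.0365691 ,  0.01485457]), 'opening': 1.0001471762378362}
scene 51.77631433755658 275.93004839005084 213.42163977085767 -0.0741237145463888 1 [1.26610644 0.00293983 0.68609044]
sleeve 0.82 [119. 175. 136. 204.] top 0.104 mid [ 0.431 -0.35   0.102] [0.037 0.036 0.008]
sleeve 0.59 [119. 194. 143. 214.] top 0.05 mid [ 0.432 -0.355  0.047] [0.05  0.054 0.007]
sleeve 0.22 [253. 214. 299. 244.] top 0.024 mid [0.466 0.009 0.024] [0.093 0.
[... 1488 characters left out ...]
 mid [0.457 0.004 0.083] [0.033 0.035 0.007]
heater 0.88 [240. 345. 346. 420.] top 0.076 mid [0.444 0.336 0.074] [0.147 0.112 0.008]
stage 0.82 [274. 215. 340. 263.] top 0.024 mid [0.461 0.012 0.023] [0.1   0.094 0.01 ]
balance 0.93 [203. 157. 274. 198.] top 0.046 mid [ 0.647 -0.13   0.045] [0.09  0.088 0.01 ]
plate 0.74 [142. 253. 228. 307.] top 0.016 mid [0.667 0.137 0.014] [0.138 0.1   0.008]
vial_a 0.64 [297. 157. 312. 181.] top 0.056 mid [ 0.487 -0.174  0.054] [0.023 0.025 0.007]
vial_a 0.63 [276. 283. 289. 312.] top 0.056 mid [0.485 0.17  0.054] [0.025 0.027 0.007]
wrist 58.61949978249586 280.11442537246126 201.27558090421942 -0.01715579711918604 3 [ 0.26988191 -0.56822716  0.38407833]
```

View pics/scene0.png

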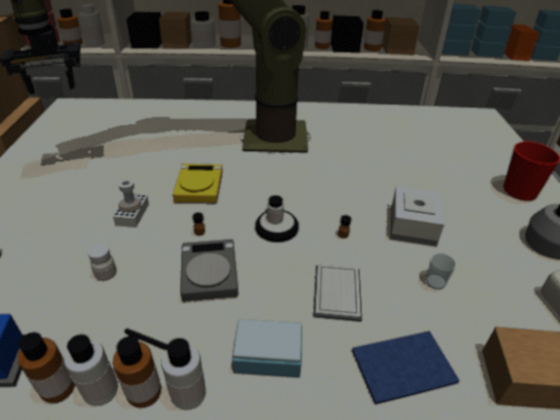

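View pics/side0.png

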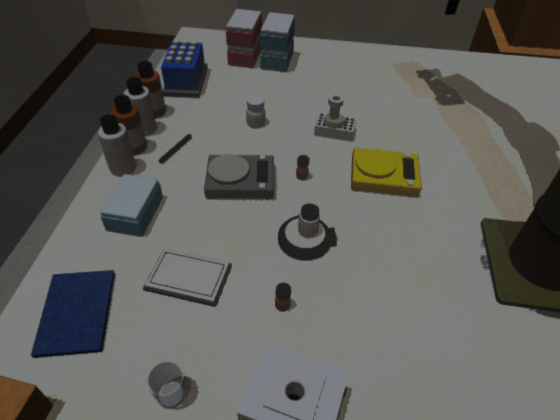

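View pics/wrist0.png

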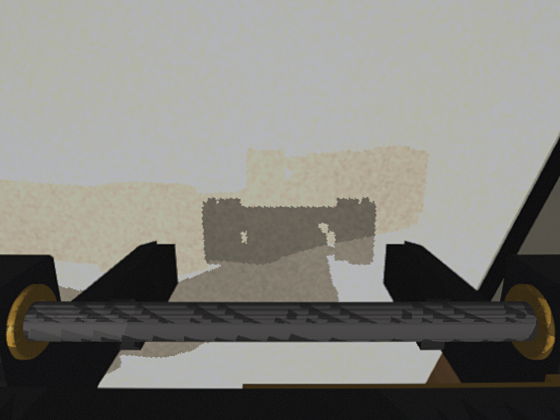

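Run:
```python
from h import *
def rect(pts):
    r=cv2.minAreaRect((pts[:,:2]*1000).astype(np.float32)); return np.round(r[0],1),np.round(r[1],1),round(r[2],1)
out=[]
for n in ['scene','side']:
    p=snapshot(n)
    for t,z in [('rack',.032),('plate',.014),('heater',.0725),('balance',.034)]:
        for r in regions_of(p,t)[:2]:
            c=cloud(p,r['pixels']); q=c[abs(c[:,2]-z)<.005]
            if len(q)>20: print(n,t,round(r['score'],2),rect(q))
    r=regions_of(p,'heater')[0]; e=[int(x) for x in r['extent']]
    a,b=max(e[1]-5,0),e[3]+5
    cr=p['img'][a:b,e[0]-5:e[2]+5]; k=4
    out=cv2.resize(cr,None,fx=k,fy=k,interpolation=cv2.INTER_CUBIC); cv2.imwrite(f'pics/h_{n}.png',out[:,:,::-1]); print(e[0]-5,a,out.shape)
    if n=='scene':
        for nm,(x0,y0,x1,y1) in {'a':(85,165,305,310)}.items():
            cv2.imwrite('pics/crop.png',cv2.resize(p['img'][y0:y1,x0:x1],None,fx=3.6,fy=3.6,interpolation=cv2.INTER_CUBIC)[:,:,::-1])
```

```text
scene rack 0.85 (array([ 423.8, -352.6]), array([56.4, 99.7]), 82.6)
scene rack 0.36 (array([465.8, 313.5]), array([168.8,  82.9]), 29.9)
scene plate 0.58 (array([667.9, 137.2]), array([ 94.9, 136.8]), 84.0)
scene heater 0.89 (array([444.4, 349.4]), array([110.1, 133.7]), 78.3)
scene balance 0.92 (array([ 622.7, -133.4]), array([152.2, 116.3]), 8.6)
scene balance 0.62 (array([ 304.3, -202.7]), array([151. , 116.4]), 0.4)
383 180 (292, 260, 3)
side rack 0.93 (array([ 424.3, -355.2]), array([59.7, 95.6]), 84.8)
side plate 0.95 (array([665.2, 137.5]), array([ 92.1, 135.8]), 84.2)
side heater 0.75 (array([444.4, 346.2]), array([110.8, 129.8]), 78.3)
side balance 0.83 (array([ 622.5, -135.2]), array([148.3, 117.9]), 8.9)
side balance 0.74 (array([ 302. , -204.7]), array([149. , 119.4]), 1.0)
233 339 (324, 476, 3)
```

Run:
```python
import cv2,numpy as np
a=cv2.imread('pics/h_scene.png');b=cv2.imread('pics/h_side.png')
h=max(a.shape[0],b.shape[0]);c=np.zeros((h,a.shape[1]+b.shape[1],3),np.uint8);c[:a.shape[0],:a.shape[1]]=a;c[:b.shape[0],a.shape[1]:]=b
print(c.shape,a.shape);cv2.imwrite('pics/hh.png',c)
```

```text
(324, 736, 3) (292, 260, 3)
```

View pics/crop.png

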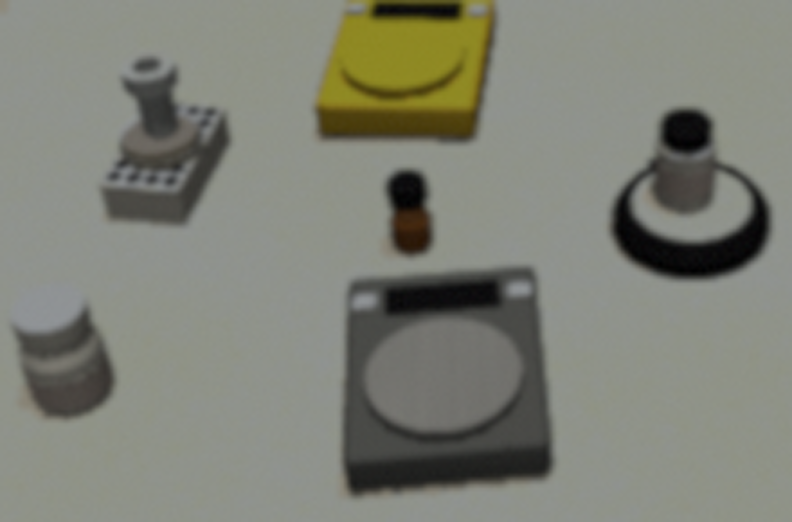

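View pics/hh.png

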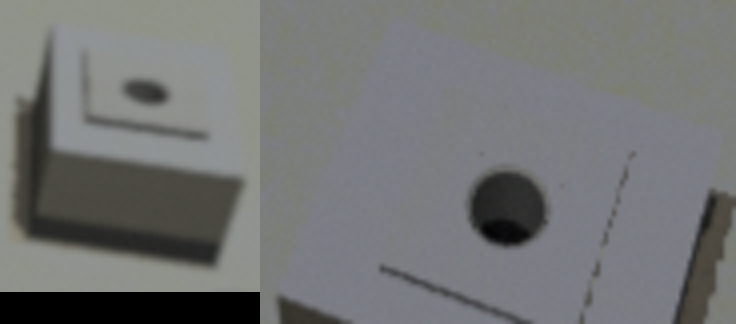

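Run:
```python
from h import *
p=snapshot('scene'); print(world(p,419.1,202.6,z=.075))
r=regions_of(p,'sleeve')[0];c=cloud(p,r['pixels']);print(c[c[:,2]>.07].mean(0),np.percentile(c[:,2],[50,90,99]))
p=snapshot('side'); print(world(p,294.6,390.6,z=.075))
```

```text
[0.4448282  0.34854758 0.075     ]
[ 0.43453533 -0.34875359  0.0941927 ] [0.09384141 0.10315467 0.10447995]
[0.44429966 0.34759354 0.075     ]
```

Request:
{"method": "send_rows", "body": {"series": [{"turn":0.14,"dx":45,"grip":1},{"turn":0.14,"dx":45},{"turn":0.14,"dx":45},{"turn":0.02,"dx":45},{"dx":0}]}}

```text
schema error: expected keys grip, dx, dy, dz, turn
```

Request:
{"method": "send_rows", "body": {"series": [{"turn":0.11,"dx":0,"dy":0,"dz":0,"grip":1},{"turn":0.11,"dx":0,"dy":0,"dz":0,"grip":1},{"turn":0.11,"dx":0,"dy":0,"dz":0,"grip":1},{"turn":0.11,"dx":0,"dy":0,"dz":0,"grip":1},{"turn":0,"dx":28,"dy":-37,"dz":0,"grip":1},{"turn":0,"dx":28,"dy":-37,"dz":0,"grip":1},{"turn":0,"dx":28,"dy":-37,"dz":0,"grip":1},{"turn":0,"dx":28,"dy":-37,"dz":0,"grip":1},{"turn":0,"dx":28,"dy":-37,"dz":0,"grip":1},{"turn":0,"dx":28,"dy":-37,"dz":-10,"grip":1},{"turn":0,"dx":32,"dy":-38,"dz":-20,"grip":1},{"turn":0,"dx":0,"dy":0,"dz":0,"grip":1},{"turn":0,"dx":0,"dy":0,"dz":0,"grip":1}], "force": 20}}

```text
clock: 3.1
tool_pos: [0.4311, -0.3533, 0.2679]
eef_rot: [0.999, -0.05, 0.001, 0.0]
contact_force: [-1.1, -0.3, 0.2]
opening: 1.001
```

```bash
cat >> h.py <<'E'
def pose():
    s=get_state(); from scipy.spatial.transform import Rotation as Ro
    R=Ro.from_quat(s['eef_rot']).as_matrix(); return s,R
def delta(x,y,z,psi=None):
    s,R=pose(); d=R.T@(np.array([x,y,z])-s['tool_pos']); cur=np.arctan2(R[1,0],R[0,0])
    print('clock',round(s['clock'],2),'tcp',s['tool_pos'].round(4),'psi',cur.round(3),'tilt',np.arccos(-R[2,2]).round(4),'F',s['contact_force'].round(1),'open',round(s['opening'],3))
    print('dx dy dz mm',(d*1000).round(1),'turn',None if psi is None else round(cur-psi,3))
E
python3 - <<'E'
from h import *
p=snapshot('wrist');save(p,'w1');print(-np.array(p['R']).T@p['t'],np.array(p['R']).round(3))
delta(.432,-.351,.2,-.105)
E
```

```text
[ 0.49768875 -0.36023313  0.41327029] [[-0.101 -0.995  0.   ]
 [-0.961  0.097  0.26 ]
 [-0.259  0.026 -0.966]]
clock 3.15 tcp [ 0.4294 -0.3546  0.2674] psi -0.103 tilt 0.001 F [-0.3  0.6 -0. ] open 1.001
dx dy dz mm [ 2.2 -3.9 67.4] turn 0.002
```

View pics/w1.png

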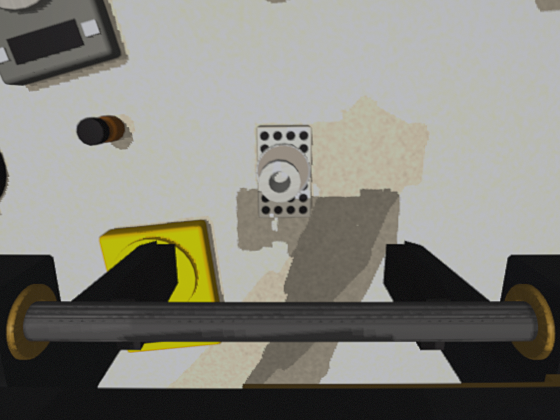

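Run:
```python
from h import *
p=snapshot('wrist');save(p,'w2')
for t in ['sleeve','dish','rack']:
    for r in regions_of(p,t)[:2]:
        c=cloud(p,r['pixels']); 
        print(t,round(r['score'],2),r['extent'],np.percentile(c[:,2],[5,50,95]).round(4))
        if t=='sleeve':
            q=c[c[:,2]>.096]; (x,y),rad=cv2.minEnclosingCircle((q[:,:2]*1000).astype(np.float32)); print('collar',x,y,rad,(q.min(0)+q.max(0))/2)
        if t=='dish':
            q=c[abs(c[:,2]-.048)<.005]; (x,y),rad=cv2.minEnclosingCircle((q[:,:2]*1000).astype(np.float32)); print('dish',x,y,rad)
        if t=='rack':
            q=c[abs(c[:,2]-.032)<.005]; print(cv2.minAreaRect((q[:,:2]*1000).astype(np.float32)))
g=cv2.resize(p['img'][100:240,210:350],None,fx=4,fy=4,interpolation=cv2.INTER_CUBIC);cv2.imwrite('pics/w2c.png',g[:,:,::-1])
for _ in range(1):delta(.432,-.351,.2,-.105)
```

```text
sleeve 0.62 [254.2, 155.4, 296.8, 196.4] [0.0618 0.101  0.1025]
collar 431.82781982421875 -352.74139404296875 17.978336334228516 [ 0.43191994 -0.35276717  0.09979328]
dish 0.77 [256.3, 138.8, 307.6, 189.3] [0.043  0.0473 0.0487]
dish 430.65277099609375 -356.01861572265625 27.183927536010742
rack 0.98 [255.9, 121.2, 306.5, 215.1] [0.0299 0.0315 0.0328]
((425.179443359375, -356.74371337890625), (55.81534957885742, 96.2862319946289), 84.69660949707031)
clock 3.35 tcp [ 0.4284 -0.3555  0.267 ] psi -0.106 tilt 0.0013 F [ 0.4  0.  -0.6] open 0.998
dx dy dz mm [ 3.2 -4.8 67. ] turn -0.001
```

View pics/w2c.png

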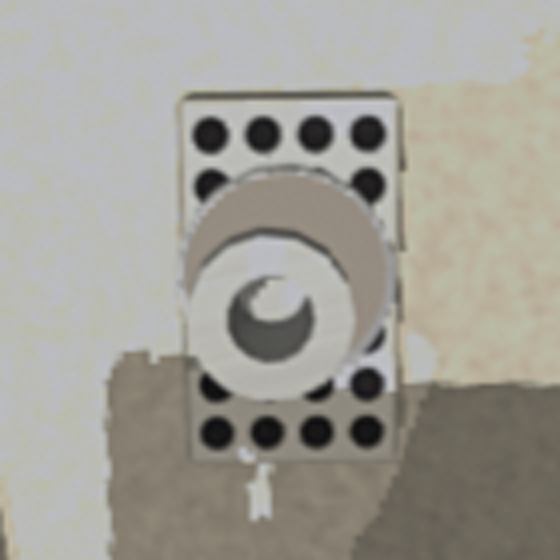

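Request:
{"method": "send_rows", "body": {"series": [{"turn":0,"dx":0,"dy":0,"dz":0,"grip":1}]}}

```text
clock: 3.45
tool_pos: [0.4289, -0.3551, 0.2671]
eef_rot: [0.999, -0.053, -0.0, 0.0]
contact_force: [-1.0, -1.2, 0.8]
opening: 0.999
```

Run:
```python
from h import *
delta(.432,-.351,.2,-.105)
p=snapshot('wrist')
delta(.432,-.351,.2,-.105)
p=snapshot('wrist')
delta(.432,-.351,.2,-.105)
```

```text
clock 3.45 tcp [ 0.4289 -0.3551  0.2671] psi -0.105 tilt 0.0008 F [-1.  -1.2  0.8] open 0.999
dx dy dz mm [ 2.7 -4.4 67.1] turn -0.0
clock 3.5 tcp [ 0.4291 -0.3549  0.2672] psi -0.105 tilt 0.0005 F [0.3 0.  0.2] open 1.0
dx dy dz mm [ 2.5 -4.1 67.2] turn 0.0
clock 3.55 tcp [ 0.4293 -0.3547  0.2672] psi -0.104 tilt 0.0003 F [-0.3  0.3 -0.3] open 0.994
dx dy dz mm [ 2.3 -4.  67.2] turn 0.001
```

Request:
{"method": "send_rows", "body": {"series": [{"turn":0,"dx":2.4,"dy":-2.4,"dz":30,"grip":1},{"turn":0,"dx":0,"dy":0,"dz":40,"grip":1},{"turn":0,"dx":0,"dy":0,"dz":40,"grip":1},{"turn":0,"dx":0,"dy":0,"dz":30,"grip":1},{"turn":0,"dx":0,"dy":0,"dz":20,"grip":1},{"turn":0,"dx":0,"dy":0,"dz":0,"grip":1},{"turn":0,"dx":0,"dy":0,"dz":0,"grip":1}]}}

```text
clock: 4.25
tool_pos: [0.4326, -0.3524, 0.1077]
eef_rot: [0.999, -0.052, 0.0, 0.0]
contact_force: [-0.3, 0.1, 0.2]
opening: 0.999
```

Run:
```python
from h import *
p=snapshot('wrist');save(p,'w3')
for r in regions_of(p,'sleeve')[:2]:
    c=cloud(p,r['pixels']); print(round(r['score'],2),r['extent'])
    q=c[abs(c[:,2]-.1)<.005]; 
    if len(q)>5:
        (x,y),rad=cv2.minEnclosingCircle((q[:,:2]*1000).astype(np.float32)); print('collar',x,y,rad)
delta(.4318,-.3527,.0895,-.105)
```

```text
0.71 [236.8, 203.3, 319.2, 297.5]
collar 431.88714599609375 -352.77252197265625 18.304698944091797
clock 4.35 tcp [ 0.4333 -0.3528  0.1087] psi -0.103 tilt 0.0026 F [-0.2 -0.1 -0.2] open 1.0
dx dy dz mm [-1.6  0.1 19.2] turn 0.002
```

View pics/w3.png

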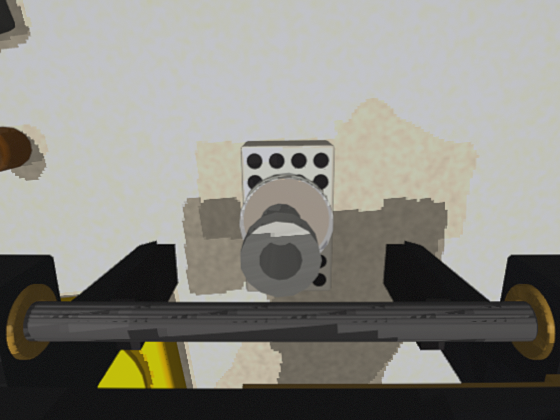

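Request:
{"method": "send_rows", "body": {"series": [{"turn":0,"dx":-1,"dy":0,"dz":12,"grip":1},{"turn":0,"dx":0,"dy":0,"dz":6,"grip":1},{"turn":0,"dx":0,"dy":0,"dz":0,"grip":1},{"turn":0,"dx":0,"dy":0,"dz":0,"grip":1}]}}

```text
clock: 4.75
tool_pos: [0.4315, -0.3518, 0.0893]
eef_rot: [0.999, -0.052, -0.0, -0.0]
contact_force: [-0.6, -0.2, 0.7]
opening: 1.003
```

Run:
```python
from h import *
delta(.4318,-.3527,.0895,-.105)
```

```text
clock 4.75 tcp [ 0.4315 -0.3518  0.0893] psi -0.103 tilt 0.0003 F [-0.6 -0.2  0.7] open 1.003
dx dy dz mm [ 0.4  0.8 -0.2] turn 0.002
```

Request:
{"method": "send_rows", "body": {"series": [{"turn":0,"dx":0,"dy":0.8,"dz":0,"grip":0.6},{"turn":0,"dx":0,"dy":0,"dz":0,"grip":0.45},{"turn":0,"dx":0,"dy":0,"dz":0,"grip":0.2},{"turn":0,"dx":0,"dy":0,"dz":0,"grip":0.2},{"turn":0,"dx":0,"dy":0,"dz":0,"grip":0.2},{"turn":0,"dx":0,"dy":0,"dz":0,"grip":0.2}], "force": 20}}

```text
clock: 5.35
tool_pos: [0.4315, -0.3527, 0.0895]
eef_rot: [0.999, -0.052, 0.0, 0.0]
contact_force: [0.2, -0.4, 0.8]
opening: 0.478
```

Request:
{"method": "send_rows", "body": {"series": [{"turn":0,"dx":0,"dy":0,"dz":0,"grip":0.2},{"turn":0,"dx":0,"dy":0,"dz":0,"grip":0.2},{"turn":0,"dx":0,"dy":0,"dz":0,"grip":0.2},{"turn":0,"dx":0,"dy":0,"dz":0,"grip":0.2}], "force": 20}}

```text
clock: 5.75
tool_pos: [0.4315, -0.3527, 0.0894]
eef_rot: [0.999, -0.052, 0.0, 0.0]
contact_force: [-0.0, -0.2, 1.0]
opening: 0.4
```

Request:
{"method": "send_rows", "body": {"series": [{"turn":0,"dx":0,"dy":0,"dz":-5,"grip":0.2},{"turn":0,"dx":0,"dy":0,"dz":-15,"grip":0.2},{"turn":0,"dx":0,"dy":0,"dz":-30,"grip":0.2},{"turn":0,"dx":0,"dy":0,"dz":-40,"grip":0.2},{"turn":0,"dx":0,"dy":0,"dz":-20,"grip":0.2},{"turn":0,"dx":0,"dy":0,"dz":0,"grip":0.2}], "force": 20}}

```text
clock: 6.35
tool_pos: [0.433, -0.354, 0.2025]
eef_rot: [0.999, -0.052, 0.003, 0.002]
contact_force: [0.5, -0.9, -0.5]
opening: 0.401
```

Run:
```python
from h import *
p=snapshot('wrist');save(p,'w4')
q=snapshot('scene');save(q,'s4')
cv2.imwrite('pics/c4.png',np.hstack([cv2.resize(p['img'][150:350,170:390],(440,400)),cv2.resize(q['img'][120:240,70:190],(360,400),interpolation=cv2.INTER_CUBIC)])[:,:,::-1])
delta(.4446,.348,.2,-.105)
```

```text
clock 6.45 tcp [ 0.4312 -0.3525  0.1993] psi -0.103 tilt 0.0001 F [-0.7 -0.3 -0.7] open 0.398
dx dy dz mm [ -58.8 -698.2   -0.7] turn 0.002
```

View pics/c4.png

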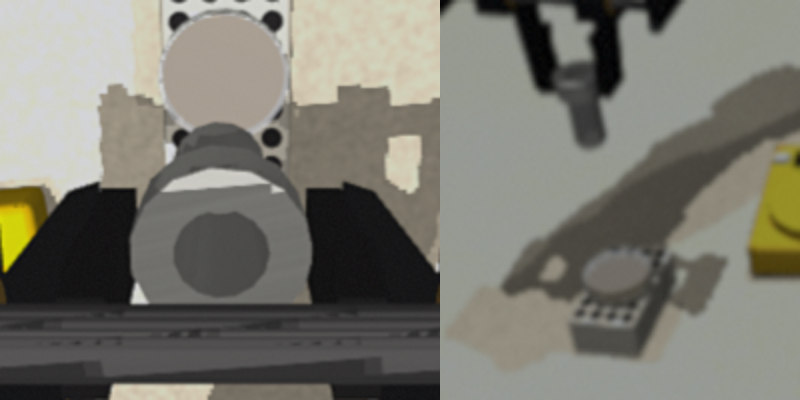

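Request:
{"method": "send_rows", "body": {"series": [{"turn":0,"dx":-3,"dy":-20,"dz":0,"grip":0.2},{"turn":0,"dx":-3,"dy":-40,"dz":0,"grip":0.2},{"turn":0,"dx":-3,"dy":-40,"dz":0,"grip":0.2},{"turn":0,"dx":-3,"dy":-40,"dz":0,"grip":0.2},{"turn":0,"dx":-3,"dy":-40,"dz":0,"grip":0.2},{"turn":0,"dx":-3,"dy":-40,"dz":0,"grip":0.2},{"turn":0,"dx":-3,"dy":-40,"dz":0,"grip":0.2},{"turn":0,"dx":-3,"dy":-40,"dz":0,"grip":0.2},{"turn":0,"dx":-3,"dy":-40,"dz":0,"grip":0.2},{"turn":0,"dx":-3,"dy":-40,"dz":0,"grip":0.2},{"turn":0,"dx":-3,"dy":-40,"dz":0,"grip":0.2},{"turn":0,"dx":-3,"dy":-40,"dz":0,"grip":0.2},{"turn":0,"dx":-3,"dy":-40,"dz":0,"grip":0.2},{"turn":0,"dx":-3,"dy":-40,"dz":0,"grip":0.2},{"turn":0,"dx":-3,"dy":-40,"dz":0,"grip":0.2},{"turn":0,"dx":-3,"dy":-40,"dz":0,"grip":0.2},{"turn":0,"dx":-3,"dy":-40,"dz":0,"grip":0.2},{"turn":0,"dx":-3,"dy":-25,"dz":0,"grip":0.2},{"turn":0,"dx":0,"dy":0,"dz":0,"grip":0.2},{"turn":0,"dx":0,"dy":0,"dz":0,"grip":0.2}]}}

```text
clock: 8.45
tool_pos: [0.4473, 0.3333, 0.1977]
eef_rot: [0.999, -0.051, -0.001, 0.002]
contact_force: [-0.5, -0.1, -0.5]
opening: 0.4
```

Run:
```python
from h import *
p=snapshot('wrist');save(p,'w5')
delta(.4446,.348,.2,-.105)
```

```text
clock 8.5 tcp [0.4477 0.3323 0.198 ] psi -0.104 tilt 0.0039 F [ 0.2 -0.4 -0.9] open 0.404
dx dy dz mm [ -4.8 -15.3  -2. ] turn 0.001
```

View pics/w5.png

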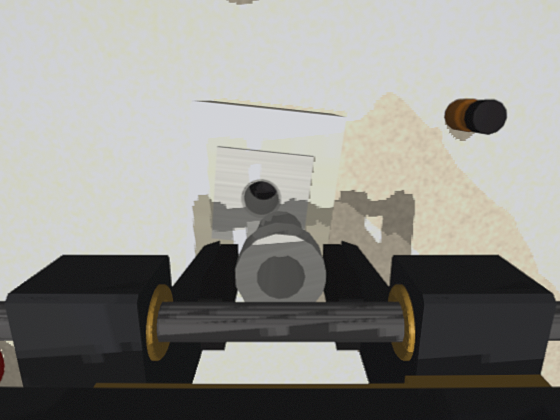

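Run:
```python
from h import *
p=snapshot('wrist')
g=cv2.resize(p['img'][160:300,190:340],None,fx=5,fy=4.2857142,interpolation=cv2.INTER_CUBIC)
g=cv2.resize(p['img'][160:300,190:340],None,fx=4,fy=4,interpolation=cv2.INTER_CUBIC);cv2.imwrite('pics/w6.png',g[:,:,::-1])
print(world(p,261,196,z=.075))
# depth-based: pixels deeper than .070 around
v,u=np.mgrid[165:225,230:300]; d=p['depth'][v,u]; w=world(p,u,v,np.where(d>0,d,1)); 
hole=(d>0)&(w[...,2]<.072)
n,l,st,ce=cv2.connectedComponentsWithStats(hole.astype(np.uint8))
for i in range(1,n):
    if st[i,4]>30: print(st[i],ce[i]+[230,165], world(p,ce[i][0]+230,ce[i][1]+165,z=.075))
delta(.4446,.348,.2,-.105)
```

```text
[0.44758423 0.34588065 0.075     ]
[ 12  17  36  34 913] [259.3713034  198.36363636] [0.44591513 0.3472957  0.075     ]
clock 8.55 tcp [0.4481 0.3319 0.1984] psi -0.105 tilt 0.0034 F [-0.1 -0.5 -0.9] open 0.4
dx dy dz mm [ -5.2 -15.7  -1.7] turn -0.0
```

View pics/w6.png

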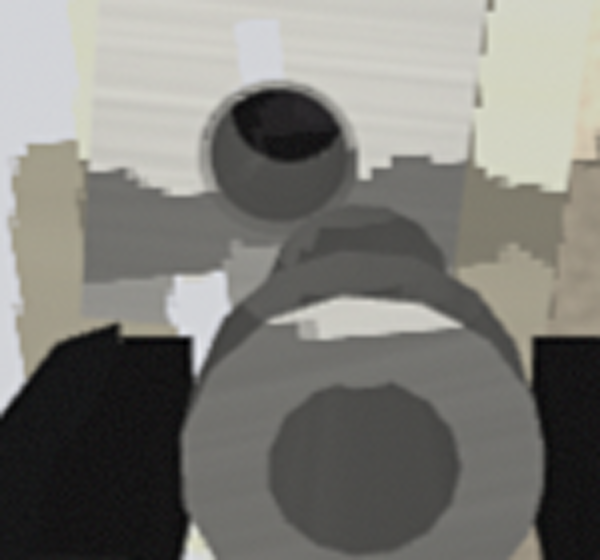

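Request:
{"method": "send_rows", "body": {"series": [{"turn":0,"dx":-2,"dy":-8,"dz":0,"grip":0.2},{"turn":0,"dx":-2,"dy":-7,"dz":10,"grip":0.2},{"turn":0,"dx":0,"dy":0,"dz":25,"grip":0.2},{"turn":0,"dx":0,"dy":0,"dz":15,"grip":0.2},{"turn":0,"dx":0,"dy":0,"dz":5,"grip":0.2},{"turn":0,"dx":0,"dy":0,"dz":0,"grip":0.2},{"turn":0,"dx":0,"dy":0,"dz":0,"grip":0.2}]}}

```text
clock: 9.25
tool_pos: [0.4462, 0.3498, 0.1448]
eef_rot: [0.999, -0.052, 0.0, -0.0]
contact_force: [0.6, 0.7, -0.7]
opening: 0.399
```

Run:
```python
from h import *
p=snapshot('wrist');save(p,'w7')
delta(.4455,.3475,.13,-.105)
v,u=np.mgrid[150:300,200:330]; d=p['depth'][v,u]; w=world(p,u,v,np.where(d>0,d,1)); 
hole=(d>0)&(w[...,2]<.072)
n,l,st,ce=cv2.connectedComponentsWithStats(hole.astype(np.uint8))
for i in range(1,n):
    if st[i,4]>60: print(st[i],ce[i]+[200,150], world(p,ce[i][0]+200,ce[i][1]+150,z=.075))
r=regions_of(p,'sleeve')[0]; c=cloud(p,r['pixels']); zt=np.percentile(c[:,2],95); q=c[abs(c[:,2]-zt)<.003]
print(r['extent'],zt,cv2.minEnclosingCircle((q[:,:2]*1000).astype(np.float32)))
s=snapshot('side');save(s,'side7')
cv2.imwrite('pics/c7.png',np.hstack([cv2.resize(p['img'][150:310,190:350],(400,400),interpolation=cv2.INTER_CUBIC),cv2.resize(s['img'][320:420,240:340],(400,400),interpolation=cv2.INTER_CUBIC)])[:,:,::-1])
delta(.4455,.3475,.13,-.105)
```

```text
clock 9.3 tcp [0.4464 0.3499 0.145 ] psi -0.103 tilt 0.0015 F [-0.1  0.7  0.7] open 0.403
dx dy dz mm [-0.6  2.5 15. ] turn 0.002
[   0    0  130  101 3424] [232.0791472  184.85981308] [0.46809802 0.37579806 0.075     ]
[ 62  45  44  31 646] [285.68885449 207.18885449] [0.45121108 0.345769   0.075     ]
[231.3, 209.7, 323.8, 302.0] 0.1575617751249705 ((446.762451171875, 349.3766174316406), 18.198654174804688)
clock 9.4 tcp [0.4464 0.3499 0.1451] psi -0.103 tilt 0.0017 F [ 0.4  0.3 -0.7] open 0.403
dx dy dz mm [-0.6  2.5 15.1] turn 0.002
```

View pics/c7.png

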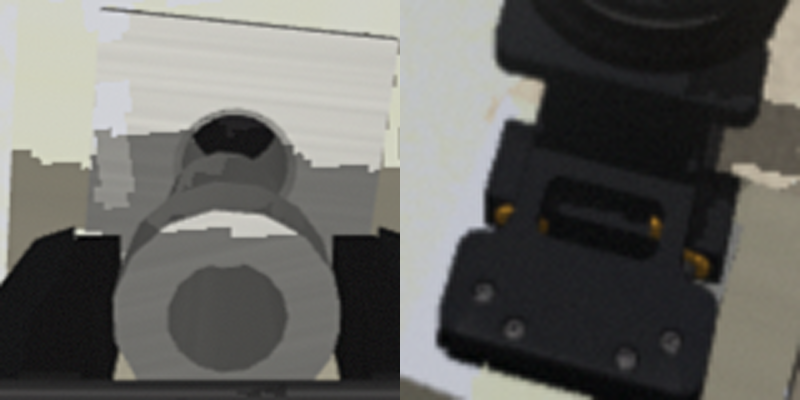

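```bash
cat >> h.py <<'E'
def proj(p,X):
    c=X@np.array(p['R']).T+np.array(p['t']); a=c[:,0]/c[:,2];b=c[:,1]/c[:,2]; s=1+p['k1']*(a*a+b*b); f=K(p)
    return np.stack([a*s*f+p['cx'],b*s*f+p['cy']],-1)
def circ(x,y,z,r,n=90):
    t=np.linspace(0,2*np.pi,n); return np.stack([x+r*np.cos(t),y+r*np.sin(t),0*t+z],-1)
def overlay(p,items,box,k,name):
    x0,y0,x1,y1=box; g=cv2.resize(p['img'][y0:y1,x0:x1],None,fx=k,fy=k,interpolation=cv2.INTER_CUBIC)[:,:,::-1].copy()
    for (x,y,z,r,col) in items:
        q=(proj(p,circ(x,y,z,r))-[x0,y0]+.5)*k-.5
        cv2.polylines(g,[q.round().astype(np.int32)],True,col,1)
    cv2.imwrite('pics/'+name+'.png',g)
E
python3 - <<'E'
from h import *
p=snapshot('wrist')
overlay(p,[(.4459,.3473,.075,.015,(0,0,255)),(.4446,.348,.075,.015,(0,255,0)),(.4468,.3494,.1576,.018,(255,0,0))],(215,175,340,310),5,'o8')
E
```

```text
(no output)
```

View pics/o8.png

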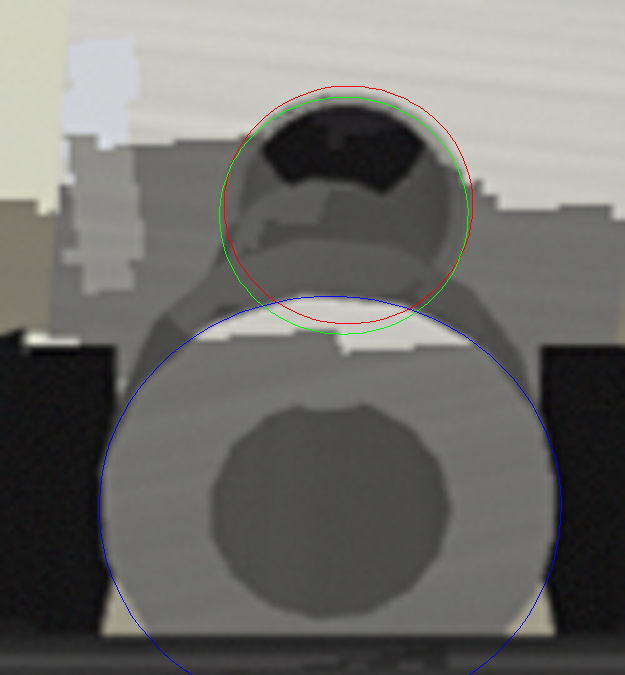

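Request:
{"method": "send_rows", "body": {"series": [{"turn":0,"dx":-2,"dy":1.6,"dz":0,"grip":0.2},{"turn":0,"dx":0,"dy":0,"dz":15,"grip":0.2},{"turn":0,"dx":0,"dy":0,"dz":9,"grip":0.2},{"turn":0,"dx":0,"dy":0,"dz":0,"grip":0.2},{"turn":0,"dx":0,"dy":0,"dz":0,"grip":0.2},{"turn":0,"dx":0,"dy":0,"dz":0,"grip":0.2}]}}

```text
clock: 10.05
tool_pos: [0.444, 0.3483, 0.1208]
eef_rot: [0.999, -0.052, 0.0, -0.0]
contact_force: [-0.1, 0.4, -0.6]
opening: 0.406
```

Run:
```python
from h import *
p=snapshot('wrist')
delta(.4446,.348,.12,-.105)
s,R=pose(); x,y,z=s['tool_pos']
overlay(p,[(.4446,.348,.075,.015,(0,255,0)),(x,y,z+.0125,.018,(255,0,0)),(x,y,z-.0415,.012,(0,0,255))],(215,190,340,310),5,'o9')
```

```text
clock 10.1 tcp [0.4441 0.3483 0.1208] psi -0.103 tilt 0.0009 F [-0.8 -0.1 -1.2] open 0.397
dx dy dz mm [0.6 0.3 0.8] turn 0.002
```

View pics/o9.png

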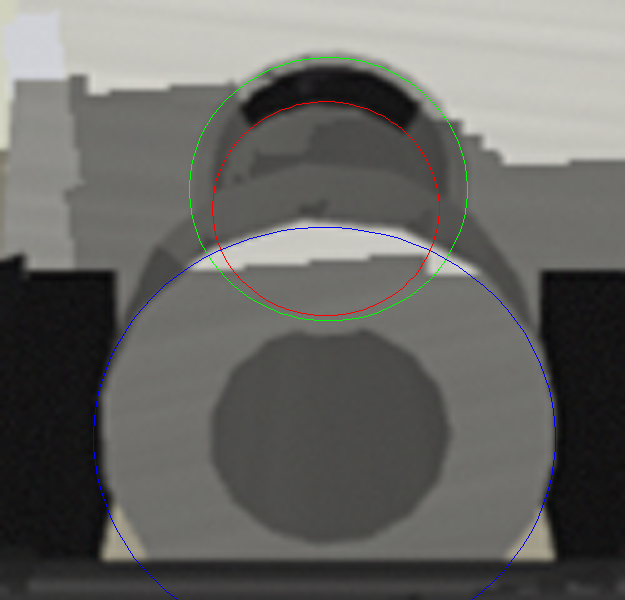

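Request:
{"method": "send_rows", "body": {"series": [{"turn":0,"dx":0.5,"dy":0.3,"dz":3,"grip":0.2},{"turn":0,"dx":0,"dy":0,"dz":3,"grip":0.2},{"turn":0,"dx":0,"dy":0,"dz":3,"grip":0.2},{"turn":0,"dx":0,"dy":0,"dz":3,"grip":0.2},{"turn":0,"dx":0,"dy":0,"dz":0,"grip":0.2}]}}

```text
clock: 10.6
tool_pos: [0.4439, 0.3476, 0.1078]
eef_rot: [0.999, -0.052, -0.0, 0.0]
contact_force: [0.1, -0.6, -0.4]
opening: 0.4
```

Request:
{"method": "send_rows", "body": {"series": [{"turn":0,"dx":0,"dy":0,"dz":5,"grip":0.2},{"turn":0,"dx":0,"dy":0,"dz":5,"grip":0.2},{"turn":0,"dx":0,"dy":0,"dz":5,"grip":0.2},{"turn":0,"dx":0,"dy":0,"dz":5,"grip":0.2},{"turn":0,"dx":0,"dy":0,"dz":0,"grip":0.2}]}}

```text
clock: 11.1
tool_pos: [0.4438, 0.3475, 0.0875]
eef_rot: [0.999, -0.052, -0.0, 0.0]
contact_force: [0.8, 0.1, -0.7]
opening: 0.401
```

Request:
{"method": "send_rows", "body": {"series": [{"turn":0,"dx":0,"dy":0,"dz":4,"grip":0.2},{"turn":0,"dx":0,"dy":0,"dz":4,"grip":0.2},{"turn":0,"dx":0,"dy":0,"dz":2,"grip":0.2},{"turn":0,"dx":0,"dy":0,"dz":1,"grip":0.2},{"turn":0,"dx":0,"dy":0,"dz":0,"grip":0.2}]}}

```text
clock: 11.6
tool_pos: [0.4441, 0.3478, 0.0772]
eef_rot: [0.999, -0.052, -0.0, 0.0]
contact_force: [-0.7, -0.5, -0.3]
opening: 0.399
```

Request:
{"method": "send_rows", "body": {"series": [{"turn":0,"dx":0,"dy":0,"dz":0,"grip":0.5},{"turn":0,"dx":0,"dy":0,"dz":0,"grip":0.6},{"turn":0,"dx":0,"dy":0,"dz":0,"grip":0.7},{"turn":0,"dx":0,"dy":0,"dz":0,"grip":0.7},{"turn":0,"dx":0,"dy":0,"dz":0,"grip":0.7},{"turn":0,"dx":0,"dy":0,"dz":-10,"grip":0.7},{"turn":0,"dx":0,"dy":0,"dz":-30,"grip":0.7},{"turn":0,"dx":0,"dy":0,"dz":-40,"grip":1},{"turn":0,"dx":0,"dy":0,"dz":-20,"grip":1},{"turn":0,"dx":0,"dy":0,"dz":0,"grip":1}]}}

```text
clock: 12.6
tool_pos: [0.446, 0.349, 0.181]
eef_rot: [0.999, -0.052, 0.003, -0.002]
contact_force: [-0.6, -0.2, 0.1]
opening: 0.948
```

Run:
```python
from h import *
p=snapshot('wrist');save(p,'w10')
for r in regions_of(p,'sleeve')[:1]:
    c=cloud(p,r['pixels']); print(r['score'],np.percentile(c[:,2],[5,50,95]).round(4)); q=c[c[:,2]>.082]; print(cv2.minEnclosingCircle((q[:,:2]*1000).astype(np.float32)))
delta(.457,.005,.2,-.105)
```

```text
0.71 [0.0498 0.088  0.0894]
((444.7305908203125, 347.4916076660156), 18.013168334960938)
clock 12.7 tcp [0.4441 0.3478 0.1779] psi -0.103 tilt 0.0008 F [-0.5  0.3  0.5] open 0.997
dx dy dz mm [ 48.1 339.7 -22.3] turn 0.002
```

View pics/w10.png

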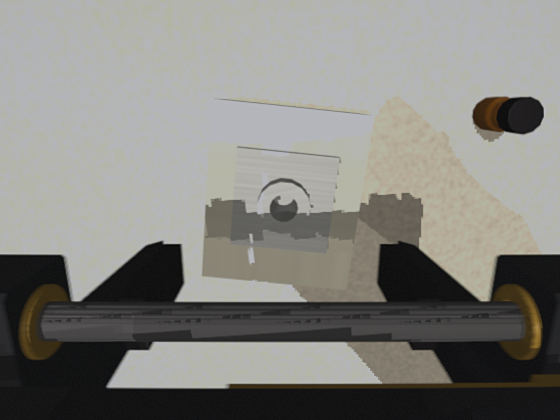

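Request:
{"method": "send_rows", "body": {"series": [{"turn":0,"dx":4,"dy":25,"dz":0,"grip":1},{"turn":0,"dx":6,"dy":45,"dz":0,"grip":1},{"turn":0,"dx":6,"dy":45,"dz":0,"grip":1},{"turn":0,"dx":6,"dy":45,"dz":0,"grip":1},{"turn":0,"dx":6,"dy":45,"dz":0,"grip":1},{"turn":0,"dx":6,"dy":45,"dz":0,"grip":1},{"turn":0,"dx":6,"dy":45,"dz":0,"grip":1},{"turn":0,"dx":6,"dy":35,"dz":0,"grip":1},{"turn":0,"dx":2,"dy":10,"dz":0,"grip":1},{"turn":0,"dx":0,"dy":0,"dz":0,"grip":1},{"turn":0,"dx":0,"dy":0,"dz":0,"grip":1}]}}

```text
clock: 13.8
tool_pos: [0.4567, 0.0063, 0.1769]
eef_rot: [0.999, -0.051, -0.001, -0.001]
contact_force: [-0.5, 0.3, 0.0]
opening: 1.0
```

Run:
```python
from h import *
p=snapshot('wrist');save(p,'w11')
for t,z in [('jar',.084),('stage',.022)]:
  for r in regions_of(p,t)[:2]:
    c=cloud(p,r['pixels']); q=c[abs(c[:,2]-z)<.004]
    if len(q)>10: print(t,r['score'],r['extent'],cv2.minEnclosingCircle((q[:,:2]*1000).astype(np.float32)),len(q))
delta(.457,.004,.06,-.105)
```

```text
jar 0.9 [254.2, 160.8, 309.8, 232.2] ((458.04974365234375, 3.8300650119781494), 17.34988784790039) 2031
stage 0.65 [214.2, 110.7, 341.8, 243.4] ((463.90606689453125, 8.220170974731445), 50.5172004699707) 8211
stage 0.38 [253.0, 157.8, 307.9, 230.4] ((448.1228332519531, 3.968750238418579), 29.190031051635742) 12
clock 13.95 tcp [0.4569 0.0067 0.1772] psi -0.1 tilt 0.0009 F [-0.1  0.5  0.3] open 1.0
dx dy dz mm [  0.5   2.8 117.2] turn 0.005
```

View pics/w11.png

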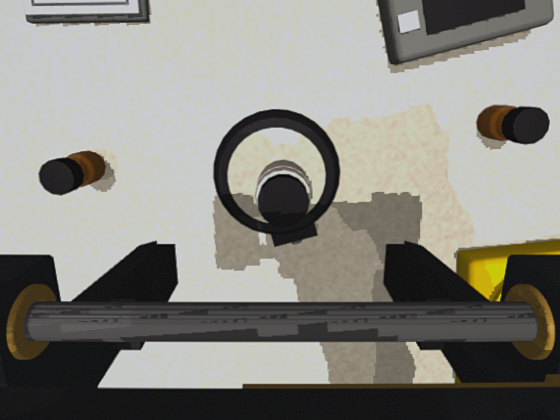

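Request:
{"method": "send_rows", "body": {"series": [{"turn":0,"dx":1.4,"dy":2.8,"dz":10,"grip":1},{"turn":0,"dx":0,"dy":0,"dz":35,"grip":1},{"turn":0,"dx":0,"dy":0,"dz":35,"grip":1},{"turn":0,"dx":0,"dy":0,"dz":30,"grip":1},{"turn":0,"dx":0,"dy":0,"dz":20,"grip":1},{"turn":0,"dx":0,"dy":0,"dz":10,"grip":1},{"turn":0,"dx":0,"dy":0,"dz":0,"grip":0.7},{"turn":0,"dx":0,"dy":0,"dz":0,"grip":0.6}]}}

```text
clock: 14.75
tool_pos: [0.4582, 0.0018, 0.0377]
eef_rot: [0.999, -0.051, 0.0, 0.0]
contact_force: [0.9, -0.5, -0.7]
opening: 0.844
```

Request:
{"method": "send_rows", "body": {"series": [{"turn":0,"dx":0,"dy":0,"dz":0,"grip":0.3},{"turn":0,"dx":0,"dy":0,"dz":0,"grip":0.3},{"turn":0,"dx":0,"dy":0,"dz":0,"grip":0.3},{"turn":0,"dx":0,"dy":0,"dz":0,"grip":0.3},{"turn":0,"dx":0,"dy":0,"dz":0,"grip":0.3},{"turn":0,"dx":0,"dy":0,"dz":0,"grip":0.3}], "force": 25}}

```text
clock: 15.35
tool_pos: [0.4584, 0.0019, 0.0377]
eef_rot: [0.999, -0.051, 0.0, -0.0]
contact_force: [-0.3, 0.9, 5.7]
opening: 0.447
```

Request:
{"method": "send_rows", "body": {"series": [{"turn":0,"dx":0,"dy":0,"dz":0,"grip":0.3},{"turn":0,"dx":0,"dy":0,"dz":-3,"grip":0.3},{"turn":0,"dx":0,"dy":0,"dz":-10,"grip":0.3},{"turn":0,"dx":0,"dy":0,"dz":-25,"grip":0.3},{"turn":0,"dx":0,"dy":0,"dz":-40,"grip":0.3},{"turn":0,"dx":0,"dy":0,"dz":-40,"grip":0.3},{"turn":0,"dx":0,"dy":0,"dz":-15,"grip":0.3},{"turn":0,"dx":0,"dy":0,"dz":0,"grip":0.3}]}}

```text
clock: 16.15
tool_pos: [0.4592, 0.0016, 0.1728]
eef_rot: [0.999, -0.052, 0.003, -0.0]
contact_force: [0.0, 0.3, -1.5]
opening: 0.446
```

Run:
```python
from h import *
p=snapshot('wrist');save(p,'w12')
for t,z in [('balance',.045),('stage',.022)]:
  for r in regions_of(p,t)[:2]:
    c=cloud(p,r['pixels']); q=c[abs(c[:,2]-z)<.004]
    if len(q)>10: print(t,r['score'],r['extent'],cv2.minEnclosingCircle((q[:,:2]*1000).astype(np.float32)),len(q))
delta(.647,-.130,.17,-.105)
```

```text
balance 0.74 [490.6, 243.5, 560.0, 381.3] ((329.1336364746094, -209.99002075195312), 44.79659652709961) 331
stage 0.75 [209.9, 114.6, 336.3, 233.3] ((463.6141662597656, 8.538386344909668), 50.282989501953125) 10105
clock 16.3 tcp [0.4573 0.0017 0.1697] psi -0.103 tilt 0.0016 F [-0.6  0.1 -1.9] open 0.446
dx dy dz mm [202.3 111.5  -0.5] turn 0.002
```

View pics/w12.png

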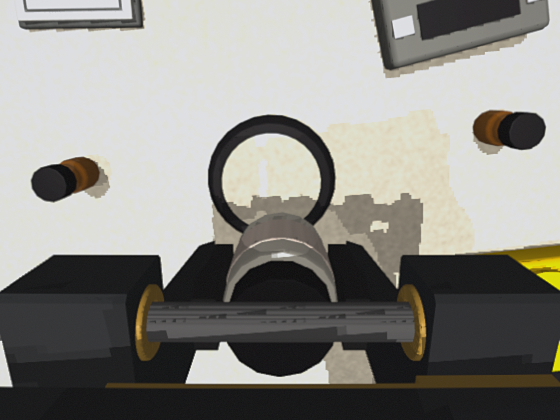

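Request:
{"method": "send_rows", "body": {"series": [{"turn":0,"dx":20,"dy":11,"dz":0,"grip":0.3},{"turn":0,"dx":35,"dy":19,"dz":0,"grip":0.3},{"turn":0,"dx":35,"dy":19,"dz":0,"grip":0.3},{"turn":0,"dx":35,"dy":19,"dz":0,"grip":0.3},{"turn":0,"dx":35,"dy":19,"dz":0,"grip":0.3},{"turn":0,"dx":30,"dy":18,"dz":0,"grip":0.3},{"turn":0,"dx":12,"dy":6,"dz":0,"grip":0.3},{"turn":0,"dx":0,"dy":0,"dz":0,"grip":0.3},{"turn":0,"dx":0,"dy":0,"dz":0,"grip":0.3}]}}

```text
clock: 17.2
tool_pos: [0.6459, -0.1287, 0.1684]
eef_rot: [0.999, -0.051, -0.002, -0.0]
contact_force: [-0.7, -1.2, -0.4]
opening: 0.447
```

Run:
```python
from h import *
p=snapshot('wrist');save(p,'w13')
s=get_state()['tool_pos']
delta(.647,-.130,.0625,-.105)
overlay(p,[(.647,-.130,.045,.045,(0,0,255))],(130,60,430,320),2,'o13')
```

```text
clock 17.25 tcp [ 0.6458 -0.1282  0.1689] psi -0.102 tilt 0.0039 F [-0.2  0.2 -1.3] open 0.448
dx dy dz mm [  1.8   1.7 106.4] turn 0.003
```

View pics/o13.png

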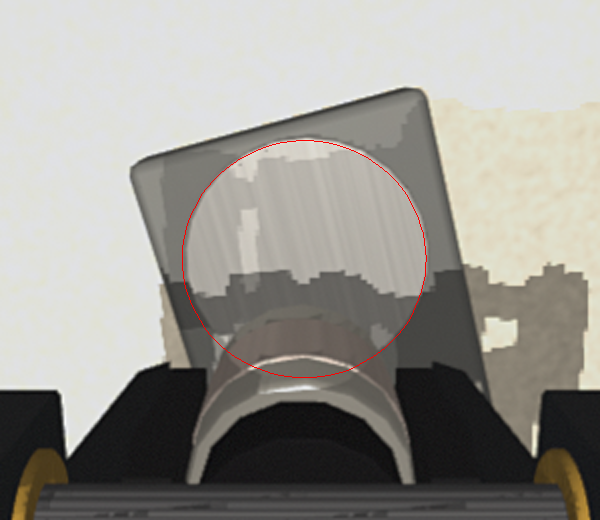

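Request:
{"method": "send_rows", "body": {"series": [{"turn":0,"dx":1.8,"dy":1.7,"dz":10,"grip":0.3},{"turn":0,"dx":0,"dy":0,"dz":30,"grip":0.3},{"turn":0,"dx":0,"dy":0,"dz":30,"grip":0.3},{"turn":0,"dx":0,"dy":0,"dz":20,"grip":0.3},{"turn":0,"dx":0,"dy":0,"dz":10,"grip":0.3},{"turn":0,"dx":0,"dy":0,"dz":3,"grip":0.3},{"turn":0,"dx":0,"dy":0,"dz":0,"grip":0.3},{"turn":0,"dx":0,"dy":0,"dz":0,"grip":0.3}]}}

```text
clock: 18.05
tool_pos: [0.65, -0.1315, 0.0686]
eef_rot: [0.999, -0.052, 0.001, 0.0]
contact_force: [0.6, 0.5, -0.4]
opening: 0.447
```

Request:
{"method": "send_rows", "body": {"series": [{"turn":0,"dx":-3,"dy":-1.2,"dz":3,"grip":0.3},{"turn":0,"dx":0,"dy":0,"dz":3,"grip":0.3},{"turn":0,"dx":0,"dy":0,"dz":1,"grip":0.3},{"turn":0,"dx":0,"dy":0,"dz":0,"grip":0.3},{"turn":0,"dx":0,"dy":0,"dz":0,"grip":0.3}]}}

```text
clock: 18.55
tool_pos: [0.646, -0.1297, 0.0608]
eef_rot: [0.999, -0.052, -0.0, -0.0]
contact_force: [-2.3, 0.7, 5.6]
opening: 0.443
```

Request:
{"method": "send_rows", "body": {"series": [{"turn":0,"dx":0,"dy":0,"dz":-0.5,"grip":0.5},{"turn":0,"dx":0,"dy":0,"dz":0,"grip":0.55},{"turn":0,"dx":0,"dy":0,"dz":0,"grip":0.7},{"turn":0,"dx":0,"dy":0,"dz":0,"grip":0.9},{"turn":0,"dx":0,"dy":0,"dz":0,"grip":1},{"turn":0,"dx":0,"dy":0,"dz":0,"grip":1},{"turn":0,"dx":0,"dy":0,"dz":-20,"grip":1},{"turn":0,"dx":0,"dy":0,"dz":-40,"grip":1},{"turn":0,"dx":0,"dy":0,"dz":-40,"grip":1},{"turn":0,"dx":0,"dy":0,"dz":-20,"grip":1},{"turn":0,"dx":0,"dy":0,"dz":0,"grip":1}]}}

```text
clock: 19.65
tool_pos: [0.6486, -0.1304, 0.1846]
eef_rot: [0.999, -0.052, 0.004, 0.0]
contact_force: [-0.3, -0.2, -0.4]
opening: 1.003
```

Run:
```python
from h import *
p=snapshot('wrist');save(p,'w14')
for r in regions_of(p,'jar')[:2]:
    c=cloud(p,r['pixels']); q=c[abs(c[:,2]-.107)<.004]
    if len(q)>10: print(r['score'],r['extent'],cv2.minEnclosingCircle((q[:,:2]*1000).astype(np.float32)),q[:,2].mean())
delta(.4307,-.356,.18,-.105)
```

```text
0.9 [249.6, 169.8, 308.4, 245.9] ((645.4234008789062, -129.85986328125), 17.541234970092773) 0.10634119620287913
clock 19.75 tcp [ 0.646  -0.1298  0.1806] psi -0.103 tilt 0.0003 F [-0.  -0.2  0.4] open 0.999
dx dy dz mm [-190.8  247.2    0.7] turn 0.002
```

View pics/w14.png

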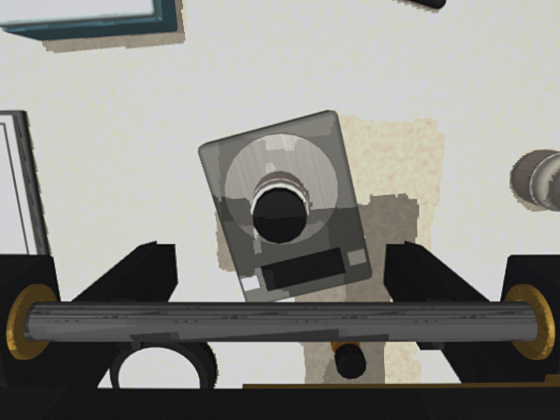

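Request:
{"method": "send_rows", "body": {"series": [{"turn":0,"dx":-15,"dy":20,"dz":0,"grip":1},{"turn":0,"dx":-30,"dy":38,"dz":0,"grip":1},{"turn":0,"dx":-30,"dy":38,"dz":0,"grip":1},{"turn":0,"dx":-30,"dy":38,"dz":0,"grip":1},{"turn":0,"dx":-30,"dy":38,"dz":0,"grip":1},{"turn":0,"dx":-30,"dy":38,"dz":0,"grip":1},{"turn":0,"dx":-20,"dy":28,"dz":0,"grip":1},{"turn":0,"dx":-6,"dy":9,"dz":10,"grip":1},{"turn":0,"dx":0,"dy":0,"dz":20,"grip":1},{"turn":0,"dx":0,"dy":0,"dz":10,"grip":1},{"turn":0,"dx":0,"dy":0,"dz":0,"grip":1},{"turn":0,"dx":0,"dy":0,"dz":0,"grip":1}]}}

```text
clock: 20.95
tool_pos: [0.4316, -0.3547, 0.1404]
eef_rot: [0.999, -0.051, -0.0, -0.001]
contact_force: [0.0, -0.3, -0.3]
opening: 0.998
```

Run:
```python
from h import *
p=snapshot('wrist');save(p,'w15')
for t,z in [('dish',.048),('rack',.032)]:
  for r in regions_of(p,t)[:1]:
    c=cloud(p,r['pixels']); q=c[abs(c[:,2]-z)<.004]; q=(q[:,:2]*1000).astype(np.float32)
    print(t,r['score'],r['extent'],cv2.minEnclosingCircle(q) if t=='dish' else cv2.minAreaRect(q))
delta(.4307,-.356,.0345,-.105)
```

```text
dish 0.82 [243.2, 163.5, 321.7, 246.4] ((430.0383605957031, -355.96588134765625), 27.51051139831543)
rack 0.65 [244.1, 135.8, 323.6, 269.4] ((425.5305480957031, -356.724853515625), (56.1394157409668, 96.02584075927734), 84.60985565185547)
clock 21.1 tcp [ 0.4317 -0.3556  0.1414] psi -0.102 tilt 0.0012 F [ 0.4  0.5 -0.6] open 1.001
dx dy dz mm [ -1.    0.4 106.9] turn 0.003
```

View pics/w15.png

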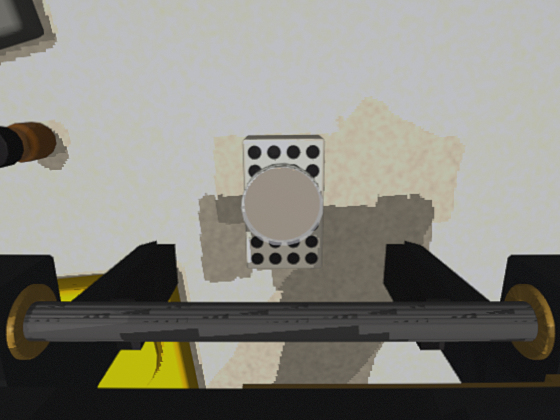

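Request:
{"method": "send_rows", "body": {"series": [{"turn":0,"dx":-1.5,"dy":0.3,"dz":20,"grip":1},{"turn":0,"dx":0,"dy":0,"dz":35,"grip":1},{"turn":0,"dx":0,"dy":0,"dz":25,"grip":1},{"turn":0,"dx":0,"dy":0,"dz":15,"grip":1},{"turn":0,"dx":0,"dy":0,"dz":5,"grip":1},{"turn":0,"dx":0,"dy":0,"dz":0,"grip":1},{"turn":0,"dx":0,"dy":0,"dz":0,"grip":1}]}}

```text
clock: 21.8
tool_pos: [0.43, -0.3566, 0.0419]
eef_rot: [0.999, -0.052, 0.001, 0.001]
contact_force: [0.3, 0.7, 0.1]
opening: 1.004
```

Request:
{"method": "send_rows", "body": {"series": [{"turn":0,"dx":0,"dy":-0.5,"dz":6,"grip":0.9},{"turn":0,"dx":0,"dy":0,"dz":0,"grip":0.8},{"turn":0,"dx":0,"dy":0,"dz":0,"grip":0.7}]}}

```text
clock: 22.1
tool_pos: [0.4295, -0.3556, 0.0351]
eef_rot: [0.999, -0.052, 0.0, 0.0]
contact_force: [-0.1, 0.2, -0.1]
opening: 0.751
```

Request:
{"method": "send_rows", "body": {"series": [{"turn":0,"dx":0,"dy":0,"dz":0,"grip":0.5},{"turn":0,"dx":0,"dy":0,"dz":0,"grip":0.5},{"turn":0,"dx":0,"dy":0,"dz":0,"grip":0.5},{"turn":0,"dx":0,"dy":0,"dz":0,"grip":0.5}], "force": 15}}

```text
clock: 22.5
tool_pos: [0.4295, -0.3556, 0.0351]
eef_rot: [0.999, -0.052, 0.0, 0.0]
contact_force: [0.4, -0.6, 1.6]
opening: 0.614
```

Request:
{"method": "send_rows", "body": {"series": [{"turn":0,"dx":0,"dy":0,"dz":-3,"grip":0.5},{"turn":0,"dx":0,"dy":0,"dz":-10,"grip":0.5},{"turn":0,"dx":0,"dy":0,"dz":-20,"grip":0.5},{"turn":0,"dx":0,"dy":0,"dz":-10,"grip":0.5},{"turn":0,"dx":0,"dy":0,"dz":0,"grip":0.5}]}}

```text
clock: 23.0
tool_pos: [0.4303, -0.3563, 0.0796]
eef_rot: [0.999, -0.052, 0.001, 0.001]
contact_force: [-0.3, 0.2, -0.0]
opening: 0.619
```

Run:
```python
from h import *
p=snapshot('wrist');q=snapshot('scene');
for r in regions_of(p,'dish')[:1]:
    c=cloud(p,r['pixels']); s=get_state()['tool_pos']; zt=np.percentile(c[:,2],80); g=c[abs(c[:,2]-zt)<.004]
    A=np.c_[g[:,:2],np.ones(len(g))]; print('tilt slopes',np.linalg.lstsq(A,g[:,2],rcond=None)[0][:2],'top-tcp',zt-s[2],cv2.minEnclosingCircle((g[:,:2]*1000).astype(np.float32)))
cv2.imwrite('pics/c16.png',np.hstack([cv2.resize(p['img'][100:400,140:420],(400,400)),cv2.resize(q['img'][120:240,70:190],(400,400),interpolation=cv2.INTER_CUBIC)])[:,:,::-1])
delta(.4645,.0095,.18,-.105)
```

```text
clock 23.15 tcp [ 0.4291 -0.3553  0.0776] psi -0.103 tilt 0.0005 F [-0.2 -0.6 -0. ] open 0.618
dx dy dz mm [  -2.4 -366.6 -102.3] turn 0.002
```

View pics/c16.png

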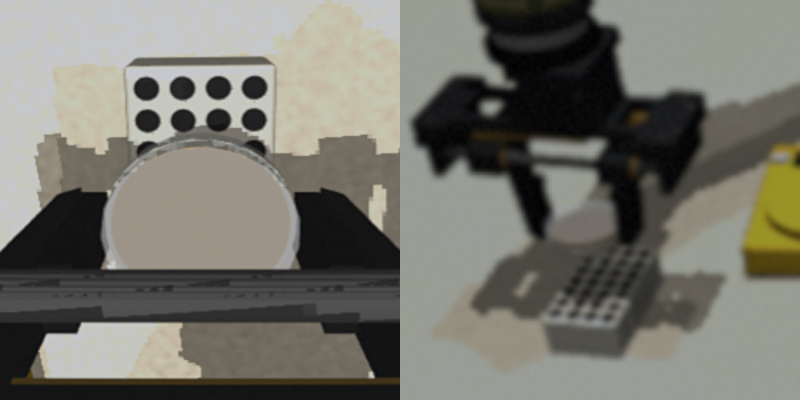

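Request:
{"method": "send_rows", "body": {"series": [{"turn":0,"dx":0,"dy":0,"dz":-30,"grip":0.5},{"turn":0,"dx":0,"dy":-20,"dz":-40,"grip":0.5},{"turn":0,"dx":0,"dy":-40,"dz":-20,"grip":0.5},{"turn":0,"dx":0,"dy":-40,"dz":0,"grip":0.5},{"turn":0,"dx":0,"dy":-40,"dz":0,"grip":0.5},{"turn":0,"dx":0,"dy":-40,"dz":0,"grip":0.5},{"turn":0,"dx":0,"dy":-40,"dz":0,"grip":0.5},{"turn":0,"dx":0,"dy":-40,"dz":0,"grip":0.5},{"turn":0,"dx":0,"dy":-40,"dz":0,"grip":0.5},{"turn":0,"dx":0,"dy":-40,"dz":0,"grip":0.5},{"turn":0,"dx":0,"dy":-18,"dz":0,"grip":0.5},{"turn":0,"dx":0,"dy":-6,"dz":0,"grip":0.5},{"turn":0,"dx":0,"dy":0,"dz":0,"grip":0.5},{"turn":0,"dx":0,"dy":0,"dz":0,"grip":0.5}]}}

```text
clock: 24.55
tool_pos: [0.4665, 0.0049, 0.1677]
eef_rot: [0.999, -0.053, -0.0, 0.001]
contact_force: [0.8, 0.5, 0.2]
opening: 0.622
```

Run:
```python
from h import *
p=snapshot('wrist')
delta(.4645,.0095,.0255,-.105)
overlay(p,[(.4645,.009,.022,.040,(0,0,255)),(.4645,.009,.022,.048,(0,255,0))],(140,60,420,310),2,'o17')
```

```text
clock 24.6 tcp [0.4666 0.0047 0.1677] psi -0.106 tilt 0.0013 F [-0.2 -0.2 -0.3] open 0.617
dx dy dz mm [ -2.5  -4.8 142.2] turn -0.001
```

View pics/o17.png

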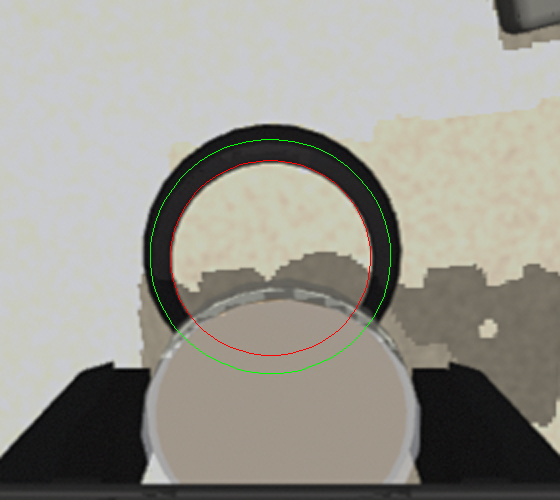

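Request:
{"method": "send_rows", "body": {"series": [{"turn":0,"dx":-2.5,"dy":-4.5,"dz":20,"grip":0.5},{"turn":0,"dx":0,"dy":0,"dz":35,"grip":0.5},{"turn":0,"dx":0,"dy":0,"dz":35,"grip":0.5},{"turn":0,"dx":0,"dy":0,"dz":25,"grip":0.5},{"turn":0,"dx":0,"dy":0,"dz":12,"grip":0.5},{"turn":0,"dx":0,"dy":0,"dz":5,"grip":0.5},{"turn":0,"dx":0,"dy":0,"dz":0,"grip":0.5},{"turn":0,"dx":0,"dy":0,"dz":0,"grip":0.5}]}}

```text
clock: 25.4
tool_pos: [0.4655, 0.0109, 0.0368]
eef_rot: [0.999, -0.052, 0.001, 0.0]
contact_force: [-0.4, 0.8, -0.8]
opening: 0.621
```

Request:
{"method": "send_rows", "body": {"series": [{"turn":0,"dx":-1,"dy":1.5,"dz":4,"grip":0.5},{"turn":0,"dx":0,"dy":0,"dz":4,"grip":0.5},{"turn":0,"dx":0,"dy":0,"dz":2,"grip":0.5},{"turn":0,"dx":0,"dy":0,"dz":0,"grip":0.5},{"turn":0,"dx":0,"dy":0,"dz":0,"grip":0.5}]}}

```text
clock: 25.9
tool_pos: [0.4637, 0.0099, 0.0259]
eef_rot: [0.999, -0.052, -0.0, 0.0]
contact_force: [-0.7, -1.1, -0.9]
opening: 0.619
```

Request:
{"method": "send_rows", "body": {"series": [{"turn":0,"dx":0,"dy":0,"dz":0.7,"grip":0.5},{"turn":0,"dx":0,"dy":0,"dz":0,"grip":0.5}]}}

```text
clock: 26.1
tool_pos: [0.4637, 0.0099, 0.0252]
eef_rot: [0.999, -0.052, -0.0, 0.0]
contact_force: [0.4, -0.6, -0.3]
opening: 0.616
```

Request:
{"method": "send_rows", "body": {"series": [{"turn":0,"dx":0,"dy":0,"dz":0,"grip":0.65},{"turn":0,"dx":0,"dy":0,"dz":0,"grip":0.75},{"turn":0,"dx":0,"dy":0,"dz":0,"grip":0.9},{"turn":0,"dx":0,"dy":0,"dz":0,"grip":0.95},{"turn":0,"dx":0,"dy":0,"dz":0,"grip":0.95},{"turn":0,"dx":0,"dy":0,"dz":-10,"grip":1},{"turn":0,"dx":0,"dy":0,"dz":-30,"grip":1},{"turn":0,"dx":0,"dy":0,"dz":-45,"grip":1},{"turn":0,"dx":0,"dy":0,"dz":-40,"grip":1},{"turn":0,"dx":0,"dy":0,"dz":-5,"grip":1},{"turn":0,"dx":0,"dy":0,"dz":0,"grip":1}]}}

```text
clock: 27.2
tool_pos: [0.4644, 0.01, 0.1567]
eef_rot: [0.999, -0.052, 0.002, -0.0]
contact_force: [-0.4, -0.1, -0.6]
opening: 1.001
```

Run:
```python
from h import *
p=snapshot('wrist')
for r in regions_of(p,'dish')[:2]:
    c=cloud(p,r['pixels']); g=c[abs(c[:,2]-.038)<.004]
    if len(g)>10: print(r['score'],g[:,2].mean(),cv2.minEnclosingCircle((g[:,:2]*1000).astype(np.float32)))
delta(.4255,-.3567,.15,-.094)
overlay(p,[(.4645,.009,.022,.040,(0,0,255)),(.4645,.009,.022,.048,(0,255,0))],(140,60,420,310),2,'o18')
```

```text
0.89 0.03737791419896862 ((464.4492492675781, 9.353689193725586), 27.441423416137695)
clock 27.3 tcp [0.4631 0.0099 0.1547] psi -0.103 tilt 0.0012 F [0.5 0.4 0.1] open 0.999
dx dy dz mm [3.000e-01 3.686e+02 4.800e+00] turn -0.009
```

View pics/o18.png

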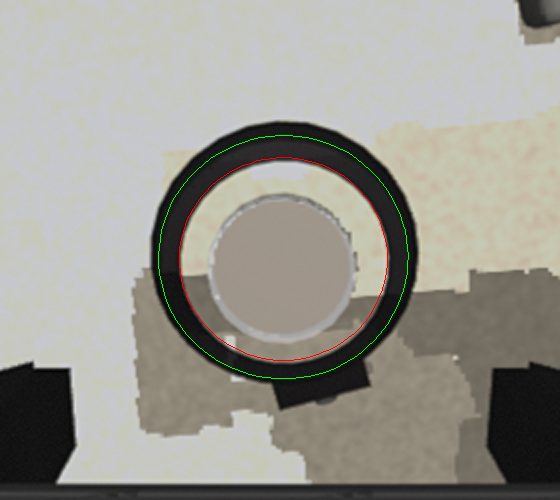

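Request:
{"method": "send_rows", "body": {"series": [{"turn":-0.009,"dx":0,"dy":20,"dz":0,"grip":1},{"turn":0,"dx":0,"dy":45,"dz":0,"grip":1},{"turn":0,"dx":0,"dy":45,"dz":0,"grip":1},{"turn":0,"dx":0,"dy":45,"dz":0,"grip":1},{"turn":0,"dx":0,"dy":45,"dz":0,"grip":1},{"turn":0,"dx":0,"dy":45,"dz":0,"grip":1},{"turn":0,"dx":0,"dy":45,"dz":0,"grip":1},{"turn":0,"dx":0,"dy":45,"dz":0,"grip":1},{"turn":0,"dx":0,"dy":25,"dz":0,"grip":1},{"turn":0,"dx":0,"dy":10,"dz":10,"grip":1},{"turn":0,"dx":0,"dy":0,"dz":30,"grip":1},{"turn":0,"dx":0,"dy":0,"dz":10,"grip":1},{"turn":0,"dx":0,"dy":0,"dz":0,"grip":1},{"turn":0,"dx":0,"dy":0,"dz":0,"grip":1}]}}

```text
clock: 28.7
tool_pos: [0.4291, -0.3571, 0.1049]
eef_rot: [0.999, -0.046, -0.0, -0.001]
contact_force: [-0.0, -0.0, 0.1]
opening: 1.004
```

Run:
```python
from h import *
p=snapshot('wrist');save(p,'w19')
for r in regions_of(p,'rack')[:1]:
    c=cloud(p,r['pixels']); q=c[abs(c[:,2]-.032)<.004]; print(cv2.minAreaRect((q[:,:2]*1000).astype(np.float32)))
delta(.4255,-.3567,.006,-.094)
```

```text
((425.7018737792969, -356.6916809082031), (56.21045684814453, 95.76380157470703), 84.74468231201172)
clock 28.8 tcp [ 0.4295 -0.358   0.1059] psi -0.093 tilt 0.0012 F [-1.  -0.   0.1] open 0.999
dx dy dz mm [-4.2 -1.  99.9] turn 0.001
```

View pics/w19.png

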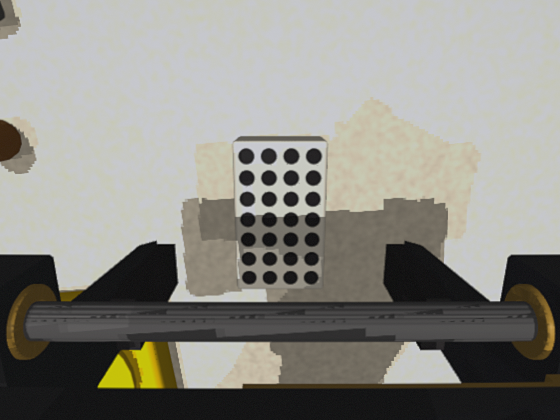

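Request:
{"method": "send_rows", "body": {"series": [{"turn":0,"dx":-4,"dy":-1,"dz":20,"grip":1},{"turn":0,"dx":0,"dy":0,"dz":35,"grip":1},{"turn":0,"dx":0,"dy":0,"dz":20,"grip":1},{"turn":0,"dx":0,"dy":0,"dz":12,"grip":1},{"turn":0,"dx":0,"dy":0,"dz":4,"grip":1},{"turn":0,"dx":0,"dy":0,"dz":0,"grip":1},{"turn":0,"dx":0,"dy":0,"dz":0,"grip":1}]}}

```text
clock: 29.5
tool_pos: [0.4255, -0.3576, 0.0152]
eef_rot: [0.999, -0.047, 0.001, 0.001]
contact_force: [-0.1, -0.4, 1.4]
opening: 0.999
```

Request:
{"method": "send_rows", "body": {"series": [{"turn":0,"dx":0,"dy":-0.7,"dz":4,"grip":1},{"turn":0,"dx":0,"dy":0,"dz":3.5,"grip":0.8},{"turn":0,"dx":0,"dy":0,"dz":0,"grip":0.7},{"turn":0,"dx":0,"dy":0,"dz":0,"grip":0.5},{"turn":0,"dx":0,"dy":0,"dz":0,"grip":0.5},{"turn":0,"dx":0,"dy":0,"dz":0,"grip":0.5},{"turn":0,"dx":0,"dy":0,"dz":0,"grip":0.5},{"turn":0,"dx":0,"dy":0,"dz":0,"grip":0.5}], "force": 30}}

```text
clock: 30.3
tool_pos: [0.4249, -0.3565, 0.0068]
eef_rot: [0.999, -0.047, 0.0, 0.0]
contact_force: [0.5, 0.1, 0.3]
opening: 0.635
```

Request:
{"method": "send_rows", "body": {"series": [{"turn":0,"dx":0,"dy":0,"dz":-5,"grip":0.5},{"turn":0,"dx":0,"dy":0,"dz":-20,"grip":0.5},{"turn":0,"dx":0,"dy":0,"dz":-40,"grip":0.5},{"turn":0,"dx":0,"dy":0,"dz":-45,"grip":0.5},{"turn":0,"dx":0,"dy":0,"dz":-25,"grip":0.5},{"turn":0,"dx":0,"dy":-20,"dz":-5,"grip":0.5},{"turn":0,"dx":14,"dy":-38,"dz":0,"grip":0.5},{"turn":0,"dx":14,"dy":-38,"dz":0,"grip":0.5},{"turn":0,"dx":14,"dy":-38,"dz":0,"grip":0.5},{"turn":0,"dx":15,"dy":-38,"dz":0,"grip":0.5},{"turn":0,"dx":15,"dy":-38,"dz":0,"grip":0.5},{"turn":0,"dx":15,"dy":-38,"dz":0,"grip":0.5},{"turn":0,"dx":15,"dy":-38,"dz":0,"grip":0.5},{"turn":0,"dx":15,"dy":-38,"dz":0,"grip":0.5},{"turn":0,"dx":15,"dy":-38,"dz":0,"grip":0.5},{"turn":0,"dx":15,"dy":-38,"dz":0,"grip":0.5},{"turn":0,"dx":15,"dy":-38,"dz":0,"grip":0.5},{"turn":0,"dx":15,"dy":-38,"dz":0,"grip":0.5},{"turn":0,"dx":10,"dy":-25,"dz":0,"grip":0.5},{"turn":0,"dx":0,"dy":0,"dz":0,"grip":0.5}]}}

```text
clock: 32.3
tool_pos: [0.6587, 0.1318, 0.1463]
eef_rot: [0.999, -0.043, 0.0, -0.002]
contact_force: [-0.9, 0.2, -1.7]
opening: 0.63
```

Run:
```python
from h import *
p=snapshot('wrist');save(p,'w20')
for r in regions_of(p,'plate')[:1]:
    c=cloud(p,r['pixels']); q=c[abs(c[:,2]-.014)<.003]; print(r['extent'],cv2.minAreaRect((q[:,:2]*1000).astype(np.float32)))
delta(.667,.137,.03,-.103)
```

```text
[211.7, 85.2, 341.3, 148.8] ((712.7465209960938, 131.91920471191406), (88.4127426147461, 42.33287048339844), 84.911865234375)
clock 32.4 tcp [0.6574 0.1252 0.1462] psi -0.093 tilt 0.0016 F [ 0.6 -1.1 -1.3] open 0.632
dx dy dz mm [  8.7 -12.8 116.2] turn 0.01
```

View pics/w20.png

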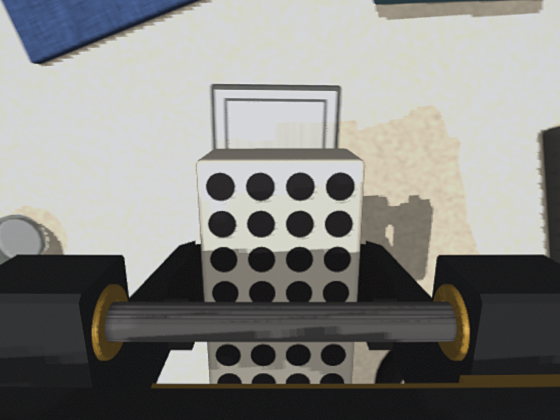

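Request:
{"method": "send_rows", "body": {"series": [{"turn":0,"dx":7.5,"dy":-12.5,"dz":10,"grip":0.5},{"turn":0,"dx":0,"dy":0,"dz":35,"grip":0.5},{"turn":0,"dx":0,"dy":0,"dz":35,"grip":0.5},{"turn":0,"dx":0,"dy":0,"dz":20,"grip":0.5},{"turn":0,"dx":0,"dy":0,"dz":10,"grip":0.5},{"turn":0,"dx":0,"dy":0,"dz":0,"grip":0.5},{"turn":0,"dx":0,"dy":0,"dz":0,"grip":0.5}]}}

```text
clock: 33.1
tool_pos: [0.6676, 0.1358, 0.0378]
eef_rot: [0.999, -0.048, 0.001, 0.0]
contact_force: [-0.0, 0.3, -0.9]
opening: 0.63
```

Run:
```python
from h import *
p=snapshot('wrist');save(p,'w21')
delta(.666,.137,.0208,-.1)
```

```text
clock 33.15 tcp [0.668  0.1361 0.0383] psi -0.095 tilt 0.0026 F [ 0.7 -0.  -1.7] open 0.633
dx dy dz mm [-2.1 -0.7 17.5] turn 0.005
```

View pics/w21.png

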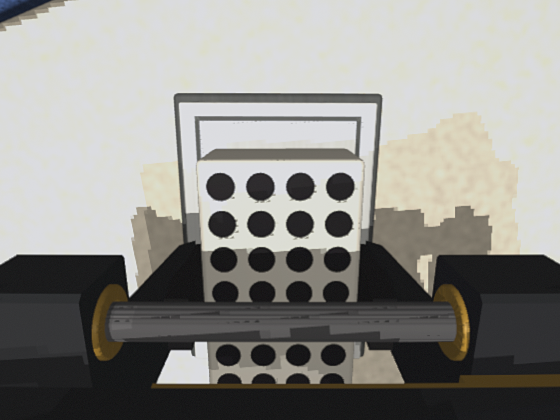

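Request:
{"method": "send_rows", "body": {"series": [{"turn":0,"dx":-1.5,"dy":-0.7,"dz":8,"grip":0.5},{"turn":0,"dx":0,"dy":0,"dz":5,"grip":0.5},{"turn":0,"dx":0,"dy":0,"dz":3,"grip":0.5},{"turn":0,"dx":0,"dy":0,"dz":0.5,"grip":0.5},{"turn":0,"dx":0,"dy":0,"dz":0,"grip":0.5},{"turn":0,"dx":0,"dy":0,"dz":0,"grip":0.5}]}}

```text
clock: 33.75
tool_pos: [0.665, 0.1376, 0.0208]
eef_rot: [0.999, -0.047, -0.0, -0.0]
contact_force: [-2.8, 0.2, 5.3]
opening: 0.633
```

Contact felt; release and retreat.

Request:
{"method": "send_rows", "body": {"series": [{"turn":0,"dx":0,"dy":0,"dz":-0.3,"grip":0.68},{"turn":0,"dx":0,"dy":0,"dz":0,"grip":0.75},{"turn":0,"dx":0,"dy":0,"dz":0,"grip":0.9},{"turn":0,"dx":0,"dy":0,"dz":0,"grip":0.95},{"turn":0,"dx":0,"dy":0,"dz":0,"grip":1},{"turn":0,"dx":0,"dy":0,"dz":-15,"grip":1},{"turn":0,"dx":0,"dy":0,"dz":-40,"grip":1},{"turn":0,"dx":0,"dy":0,"dz":-45,"grip":1},{"turn":0,"dx":0,"dy":0,"dz":-45,"grip":1},{"turn":0,"dx":0,"dy":0,"dz":-45,"grip":1},{"turn":0,"dx":0,"dy":0,"dz":0,"grip":1},{"turn":0,"dx":0,"dy":0,"dz":0,"grip":1}]}}

```text
clock: 34.95
tool_pos: [0.6661, 0.1375, 0.2128]
eef_rot: [0.999, -0.047, 0.002, -0.0]
contact_force: [-0.7, 0.6, 0.7]
opening: 1.0
```

Run:
```python
from h import *
p=snapshot('wrist');save(p,'w22')
for t,z in [('plate',.014),('rack',.046)]:
  for r in regions_of(p,t)[:1]:
    c=cloud(p,r['pixels']); q=c[abs(c[:,2]-z)<.003]; print(t,r['score'],q[:,2].mean(),cv2.minAreaRect((q[:,:2]*1000).astype(np.float32)))
s=snapshot('scene'); save(s,'s22')
for t,z in [('sleeve',.089),('dish',.038),('jar',.107),('vial_a',.055)]:
  for r in regions_of(s,t)[:2]:
    c=cloud(s,r['pixels']); q=c[abs(c[:,2]-z)<.005]; 
    if len(q)>5: print(t,round(r['score'],2),((q.min(0)+q.max(0))/2).round(3))
delta(.6,.1,.2)
cv2.imwrite('pics/f22.png',np.hstack([cv2.resize(p['img'],(400,300)),cv2.resize(s['img'],(400,300))])[:,:,::-1])
```

```text
plate 0.94 0.01341355801142637 ((667.6968383789062, 136.4149169921875), (88.25450897216797, 132.43251037597656), 84.33168029785156)
sleeve 0.67 [0.442 0.347 0.088]
dish 0.62 [0.464 0.01  0.038]
jar 0.66 [ 0.644 -0.128  0.106]
vial_a 0.81 [ 0.487 -0.173  0.054]
vial_a 0.71 [0.479 0.336 0.055]
clock 35.35 tcp [0.665  0.1373 0.2095] psi -0.094 tilt 0.0018 F [ 0.4 -0.3  0.3] open 0.997
dx dy dz mm [-61.2  43.2   9.6] turn None
```

View pics/s22.png

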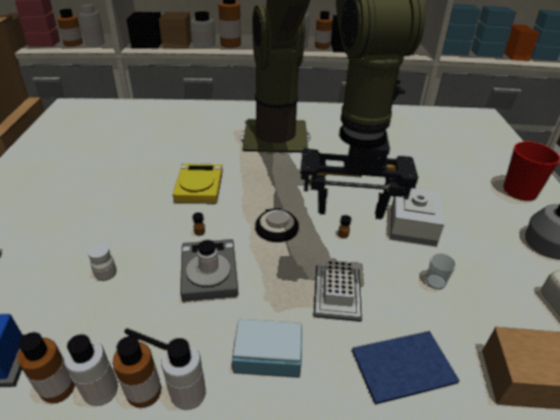

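View pics/w22.png

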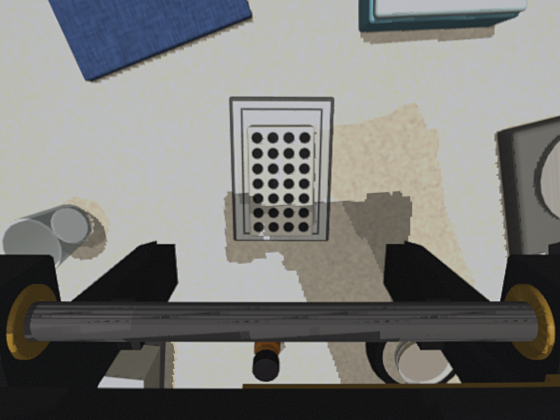

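Run:
```python
from h import *
p=snapshot('wrist')
v,u=np.mgrid[110:245,225:340]; d=p['depth'][v,u]; c=world(p,u,v,d)[d>0]; q=c[abs(c[:,2]-.046)<.003]
print(len(q),q[:,2].mean(),cv2.minAreaRect((q[:,:2]*1000).astype(np.float32)))
q=snapshot('side')
for r in regions_of(q,'sleeve')[:2]:
    c=cloud(q,r['pixels']); print(r['score'],r['extent'],np.percentile(c[:,2],[50,95]))
print(get_state()['qd'].round(3)); finish_job()
```

```text
7273 0.0455214946325573 ((665.3826904296875, 137.0), (56.01070022583008, 95.6192626953125), 84.65533447265625)
0.63 [282.8, 376.0, 309.5, 404.4] [0.08751777 0.09016317]
[-0.002 -0.005 -0.    -0.002  0.001 -0.    -0.001]
the job is handed in; nothing more can be done
```

I took the stack apart, put all four objects in place and handed the job in at about 35 s of the 128 s allowed. `finish_job` gives no verdict, so the results below are my own camera measurements.

| Object | Where it ended up | Offset from target | Limit |
|---|---|---|---|
| Sleeve | In the heater bore, collar top at about 88–90 mm (fully home is 89 mm) | within about 1 mm of the bore axis | 4 mm |
| Jar | Upright on the grey balance's pan | about 2 mm | 15 mm |
| Dish | Flat on the viewing stage, lid at about 37–38 mm (expected 38 mm) | under 1 mm | 12 mm |
| Rack | On the chill plate, top at about 45.5 mm (expected 46 mm) | about 2 mm, about 0.01 rad off lengthways | 14 mm, 0.25 rad |

At the end the gripper was open, about 0.16 m above the rack, and touching nothing. The last side view also put the sleeve's collar at the seated height.

**Vials:** The right vial was re-measured within about 1 mm of where it started. The left vial I could only check by eye in the last pictures, where it was standing in place. The network's second "vial" detection, at (0.479, 0.336), was on the heater and I discarded it.

**Disagreement between cameras:** The scene camera put the sleeve and jar 2–3 mm off the wrist camera's values, close to the stated 2 mm calibration error.

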